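Fetch the doming block from behind the bench pots

ROBOT

A 6-joint arm with a two-finger parallel gripper is mounted at the origin on the work surface. World frame = base frame: x ahead of the robot, y to its left, z up, the work surface at z = 0. Lengths are in m, angles in rad, forces in N, time in s.
With the tool pointing down it reaches from about 0.35 to 0.975 m from the base axis. Payload 4.9 kg.
Tool frame: the origin (TCP) lies at the very end of the fingers, on their centre line; the grasp point (between the pads) lies 19 mm behind it; x points along the fingers, z is the direction in which the jaws open and shut, and the axes are right-handed (so a half turn about x gives the same grasp; the last joint's range is limited). The gripper opens to 85 mm and grips with 20 to 120 N. Pads are 22 mm wide; open, the fingers measure 114 mm over their backs; the gripper's body (76 mm by 85 mm) begins 54 mm behind the grasp point. The pads swing forward as they close: fully open they stand 13 mm farther back than shut.
Start: joints at [-1.338, 0.053, 1.613, -0, 1.476, -0.119], TCP at [0.215, -0.587, 0.231] pointing down, gripper open.
Joint ranges: [-3.01, 3.01], [-1.01, 2.22], [0.06, 2.58], [-1.02, 4.17], [0.09, 2.62], [-3.14, 3.14]. Speed limits (rad/s): [2.57, 2.57, 3.14, 3.14, 3.14, 3.14].

INTERFACE

Orientations are given as a rotation vector (axis times angle).
In Python, from station import ctrl, imaging gives the robot as it stands. The module is installed in compiled form; this text tells all that it offers.
- The arm moves only by the shell command python3 -m jog 'ROWS' [FORCE]. ROWS is JSON, a list that holds one entry, the list of rows, each a list of 5 numbers: the shift along the tool's x, y, z in m, then the turn about the tool's x in rad, then the closure, from -1 (fully open) to 1 (shut). A call has 1 to 12 rows; each row is the pose to reach, as a shift and turn from the pose measured when the call began, along the tool's axes at that moment; what a row does not reach only later rows make up. A row lasts 1/10 s, in which the tool goes at most 50 mm and 8.59 degrees, less where a joint would pass 70% of its speed; a pose out of reach is approached as far as the arm can. A call with a gripper value outside its range is refused whole. The fingers move at their own pace and stop on an object; FORCE is the grip in N (left out, the last holds). Time passes only in rows, so rows that repeat a pose let the fingers close. It gives the time, the measured TCP pose, the force and the opening at its end, in the units of the state.
- ctrl.get_obs(): the state, without advancing time (a new reading comes with each control period).
- imaging.get_image(name): name is "scene" or "side" or "wrist"; returns a dict with "color" (384x512x3 uint8, red, green, blue), "intrinsics" (3x3 intrinsics, pixels), "R" (3x3) and "t" (3): a world point X has camera coordinates R X + t. Camera axes: x right, y down, z forward; pixel columns grow to the right and rows downward; lengths in m; the calibration is good to about 2 mm. A picture is of the moment at which its call begins. There is no depth.
- ctrl.finish_job(): hands the job in, once; it reports no verdict.
The state is a dict: "t": time; "q": joint angles; "dq": joint speeds; "effort": joint torques, N m; "tool_pos": TCP position; "tool_rot": TCP orientation; "contact_force": force on the tool from outside, world axes, zero at the start; "wrist_torque": the same for the moment, N m; "opening": finger opening in m.
Only numpy, scipy, OpenCV 4.12 (cv2) and the standard library are available. Lean on these libraries where they do the work, as an engineer would, in place of code of your own. Each camera call takes 0.05 s, during which the arm holds its last target.

TASK

The steel doming block on the wooden stand is hemmed in by the glass jar, the oil dispenser and the bur pot. First move all three upright into the steel tray; with them all standing there, set the block flat in the middle of the round rubber pad; then put the jar, the dispenser and the bur pot back upright, each centred on the very spot of the stand where it stood before, and let go of everything. Do not tip any of the three over on the way.

Things in the scene. Friction and masses are not known exactly. Their poses are not given: they have to be found in the camera images.
- domer: the wanted thing: flat steel doming block, 50 x 50 mm square and 25 mm high, dark round hollows on its top, about 0.5 kg. Origin: centre of its underside; z up; x and y normal to its sides. It starts on the square cork spot of the stand, its sides within 0.1 rad of parallel to the stand's axes
- jar: amber glass jar with a black lid, round, 50 mm diameter up to 78 mm, lid 46 mm diameter, 96 mm high in all, about 0.2 kg, closed. Origin: centre of its underside; z up; its yaw means nothing
- oiler: plain aluminium oil dispenser, round, 44 mm diameter, straight sides up to 70 mm, then a cone and a thin spout to 98 mm, about 0.16 kg. Origin: centre of its underside; z up; its yaw means nothing
- burpot: square dark-wood pot with burs (thin steel shanks) standing in it; 46 x 46 mm outside, 85 mm high, the burs fixed in it and reaching to 104 mm; about 0.2 kg. Origin: centre of its underside; z up; x and y normal to its sides, at the start within 0.25 rad of the stand's x and y
- stand: fixed wooden stand: board 12 mm thick, x -110 to 75 mm, y +-130 mm; 50 mm high back strip at x 63 to 75. Origin: bench level, under the square cork spot (the doming block's); x points away from the robot, z up. Three round flush cork spots, 56 mm diameter, at (-64, 0), (-15, 64), (-15, -64) mm hold jar, oiler, bur pot in any order. Fixed brass dish and wax at the back corners, tops under 27 mm
- tray: fixed shallow steel tray, the side area: 270 mm along its x, 130 mm along its y, walls 4 mm thick and 14 mm high, floor top 4 mm above the bench. Empty at the start. Origin: centre of its underside. It stands at the robot's left or right; the rubber pad is then on the other side
- pad: fixed round black rubber pad, 110 mm diameter, top 12 mm above the bench. Origin: centre of its underside; z up
Things that resemble listed ones, but are neither listed nor needed, are in the scene too. What is meant by the oiler is not pink or purple, and is the smaller of those in its own colour.

How it is judged:
By the outcome, as a careful person would: the job done as asked, in the order asked, and still so for the second after the job is handed in, with the robot touching nothing.
It also fails if it takes over 144 s, if anything falls off the work surface, if the arm or the gripper's body presses on something with over 40 N, if the wrist force passes 120 N, or if a joint passes its speed limit or range.

## Working session

There is one attempt and no reset: what is moved stays moved. The work goes in short steps, Python scripts to look and compute and a shell command to move; the robot and the scene stay as the last step left them, time stands still between calls to the robot, and variables do not carry over. Pictures are saved under pics/ and viewed, and the job is handed in when it is done.

```bash
mkdir -p pics
cat > h.py <<'E'
from station import ctrl, imaging
import numpy as np, cv2
from scipy.spatial.transform import Rotation as Ro
def grab(n,fn=None):
    d=imaging.get_image(n)
    if fn: cv2.imwrite('pics/'+fn,d['color'][:,:,::-1])
    return d
def proj(d,P):
    P=np.atleast_2d(P); c=P@np.array(d['R']).T+np.array(d['t']); u=c@np.array(d['intrinsics']).T
    return u[:,:2]/u[:,2:]
def unproj(d,uv,z):
    K=np.array(d['intrinsics']);R=np.array(d['R']);t=np.array(d['t'])
    r=R.T@np.linalg.inv(K)@np.array([uv[0],uv[1],1.]); o=-R.T@t
    return o+r*(z-o[2])/r[2]
E
python3 - <<'E'
from h import *
for n in ['scene','side','wrist']:
    d=grab(n,n+'0.png')
    np.savez('pics/'+n+'0.npz',**{k:np.array(v) for k,v in d.items()})
    R=np.array(d['R']);print(n,'pos',(-R.T@d['t']).round(3),'fwd',R[2].round(3),d['intrinsics'][0][0])
    c=cv2.resize(d['color'][:,:,::-1],(800,600),interpolation=cv2.INTER_CUBIC);cv2.imwrite('pics/'+n+'0b.png',c)
o=ctrl.get_obs()
for k,v in o.items(): print(k,np.round(v,4))
print(Ro.from_rotvec(o['tool_rot']).as_matrix().round(3))
E
```

```text
scene pos [ 1.351 -0.286  0.85 ] fwd [-0.656  0.267 -0.706] 384.4525524315059
side pos [0.129 0.694 0.923] fwd [ 0.415 -0.574 -0.706] 455.2805064027078
wrist pos [ 0.292 -0.559  0.373] fwd [-0.298 -0.107 -0.949] 345.42571361255705
t 0.15
q [-1.338   0.0532  1.614  -0.      1.476  -0.119 ]
dq [-0.0006 -0.0005 -0.0048 -0.0017  0.0006  0.0004]
effort [ 3.00000e-04 -3.94243e+01 -3.70722e+01 -1.00000e-04  4.70000e-03
 -0.00000e+00]
tool_pos [ 0.2152 -0.5862  0.2303]
tool_rot [ 0.9473  1.3566 -0.9455]
contact_force [ 0.4834  0.7402 -0.531 ]
wrist_torque [-0.0106  0.0139 -0.0047]
opening 0.0855
[[-0.     0.939  0.345]
 [ 0.002  0.345 -0.939]
 [-1.     0.    -0.002]]
```

View pics/scene0b.png

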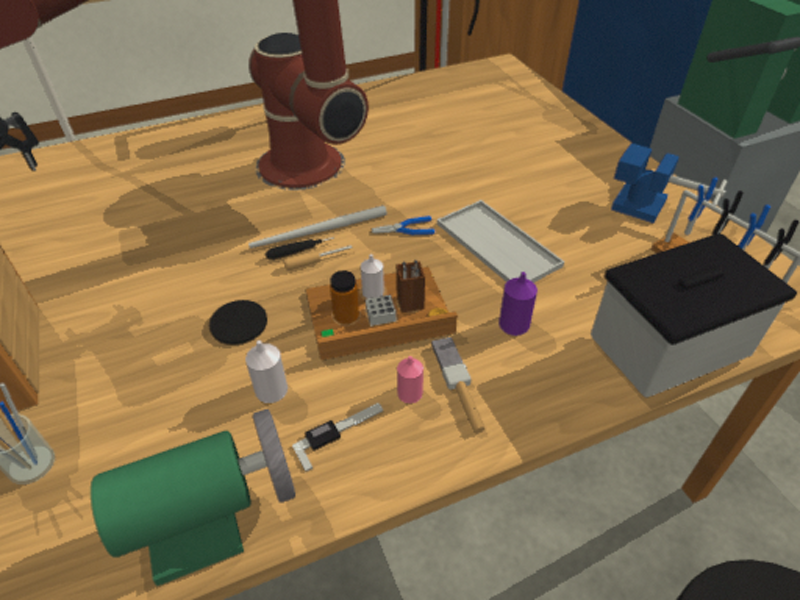

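View pics/side0b.png

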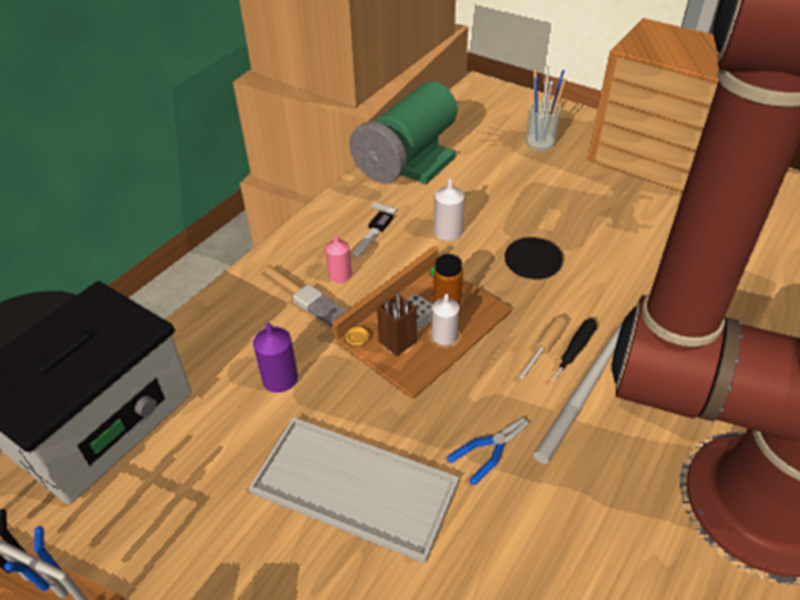

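View pics/wrist0b.png

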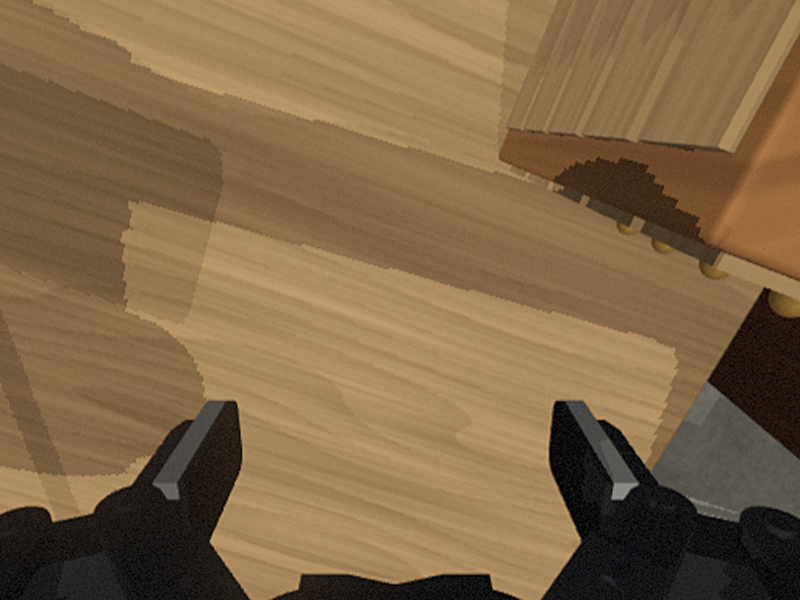

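Oiler candidates, as 800x600 pixels in the scene view:
- grey one on the stand (372,278)
- larger grey one off the stand (267,372)
- pink one (410,380)
- purple one (518,303)

I choose the grey one on the stand, and check it in a close crop.

Run:
```python
import cv2
for n,(x0,y0,w,h) in {'scene':(190,160,110,75),'side':(205,150,130,110)}.items():
    c=cv2.imread(f'pics/{n}0.png')[y0:y0+h,x0:x0+w]
    s=min(800/w,600/h); s=int(s)
    c=cv2.resize(c,None,fx=s,fy=s,interpolation=cv2.INTER_CUBIC)
    print(n,s,c.shape);cv2.imwrite(f'pics/{n}0c.png',c)
```

```text
scene 7 (525, 770, 3)
side 5 (550, 650, 3)
```

View pics/scene0c.png

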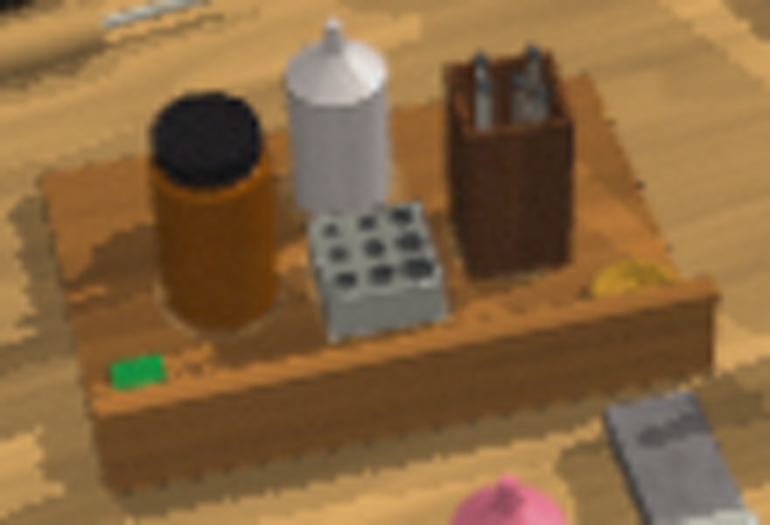

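View pics/side0c.png

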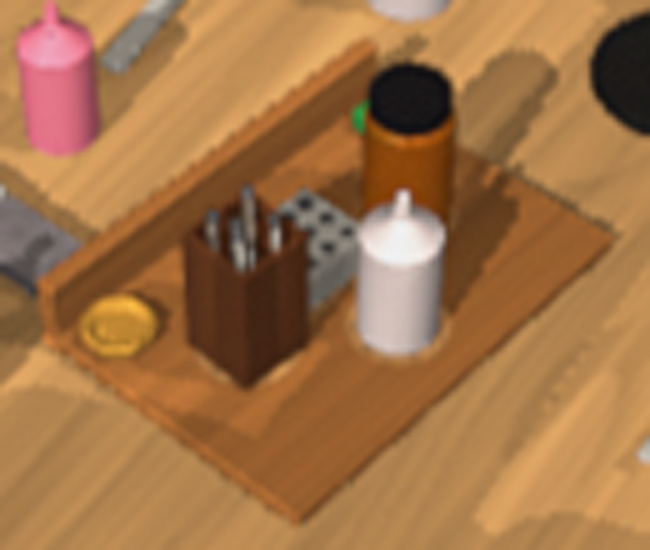

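The crop shows the plain grey oiler on the front spot (330,120). The jar is on the -y spot (210,210), the bur pot on the +y spot (510,170), and the block is between them (375,270). Next I fit the poses.

```bash
python3 - <<'E'
import cv2
for n,(x0,y0,w,h) in {'scene':(275,120,95,70),'side':(150,260,160,105)}.items():
    c=cv2.imread(f'pics/{n}0.png')[y0:y0+h,x0:x0+w]
    s=int(min(800/w,600/h))
    c=cv2.resize(c,None,fx=s,fy=s,interpolation=cv2.INTER_CUBIC)
    print(n,s,c.shape);cv2.imwrite(f'pics/{n}0t.png',c)
E
cat > fit.py <<'E'
from h import *
from scipy.optimize import least_squares
D={n:dict(np.load(f'pics/{n}0.npz')) for n in ['scene','side']}
def cp(x0,y0,s,p): return np.array([x0+(p[0]+.5)/s-.5,y0+(p[1]+.5)/s-.5])
def fitrect(obs,x0):
    # obs: (cam, uv, local xyz)
    def f(p):
        c,s=np.cos(p[2]),np.sin(p[2]);r=[]
        for n,uv,L in obs:
            P=[p[0]+c*L[0]-s*L[1],p[1]+s*L[0]+c*L[1],L[2]]
            r+=list(proj(D[n],P)[0]-uv)
        return np.array(r)
    R=least_squares(f,x0,loss='soft_l1')
    return R.x,f(R.x).reshape(-1,2)
E
python3 - <<'E'
from fit import *
S=lambda p:cp(190,160,7,p); T=lambda p:cp(205,150,5,p)
o=[('scene',S((42,178)),(-.11,-.13,.012)),('scene',S((592,78)),(-.11,.13,.012)),('scene',S((97,417)),(.075,-.13,.05)),('scene',S((715,297)),(.075,.13,.05)),
('scene',S((115,492)),(.075,-.13,0)),('scene',S((712,372)),(.075,.13,0)),
('side',T((298,522)),(-.11,.13,0)),('side',T((612,238)),(-.11,-.13,.012)),('side',T((42,290)),(.075,.13,.05)),('side',T((375,42)),(.075,-.13,.05))]
x,r=fitrect(o,[.6,0,0]);print(x,'\n',r.round(2))
E
```

```text
scene 8 (560, 760, 3)
side 5 (525, 800, 3)
[ 0.59665466 -0.01217782 -0.15036804] 
 [[-0.71 -1.14]
 [-0.22 -1.18]
 [-0.61 -0.35]
 [ 0.91 -0.9 ]
 [-1.34  0.48]
 [ 0.32  0.05]
 [-0.2   2.45]
 [ 0.63 -0.13]
 [-1.46 -1.71]
 [-2.33 -1.05]]
```

View pics/scene0t.png

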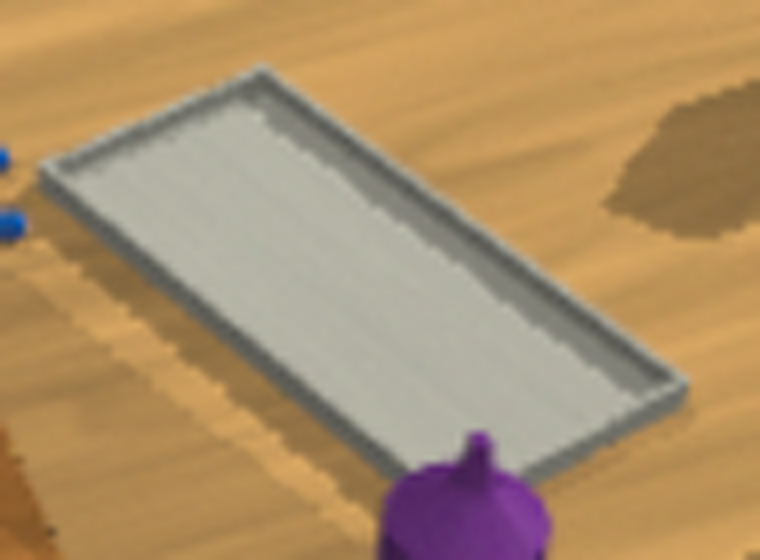

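View pics/side0t.png

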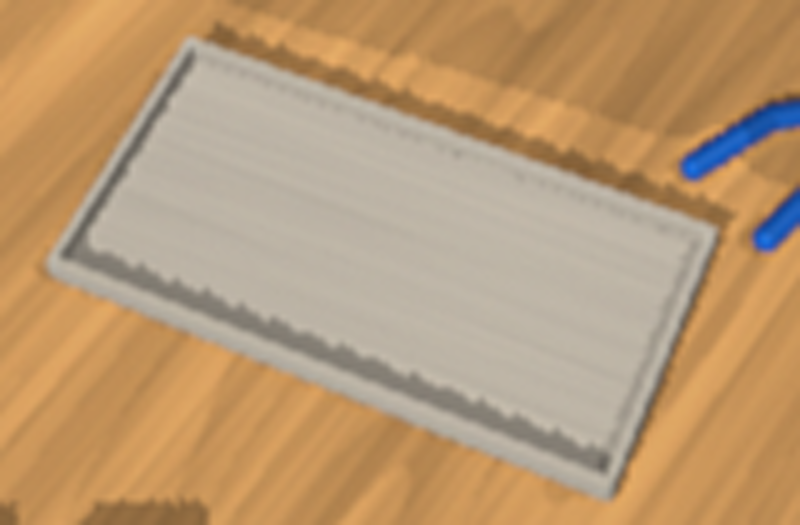

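Run:
```python
from fit import *
S=lambda p:cp(275,120,8,p); T=lambda p:cp(150,260,5,p)
o=[('scene',S((262,66)),(-.135,.065,.014)),('scene',S((40,165)),(-.135,-.065,.014)),('scene',S((688,383)),(.135,.065,.014)),
('side',T((192,40)),(.135,-.065,.014)),('side',T((718,230)),(-.135,-.065,.014)),('side',T((50,264)),(.135,.065,.014)),('side',T((612,490)),(-.135,.065,.014))]
for y0 in (0,.8):
  x,r=fitrect(o,[.55,.3,y0]);print('tray',x,'\n',r.round(2))
# pad: dark blob
for n in D:
    im=D[n]['color'].astype(int)
    m=(im.max(2)<45).astype(np.uint8)
    k,l,st,c=cv2.connectedComponentsWithStats(m)
    for i in range(1,k):
        if 300<st[i,4]<3000:
            p=unproj(D[n],c[i],.012)
            print(n,st[i],c[i].round(1),p.round(4), [unproj(D[n],(st[i,0],c[i,1]),.012).round(3),unproj(D[n],(st[i,0]+st[i,2],c[i,1]),.012).round(3)])
# objects: jar lid top centre etc. using stand pose prediction
x=np.array([.5967,-.0122,-.150]);c,s=np.cos(x[2]),np.sin(x[2])
for nm,L in dict(oiler=(-.064,0),burpot=(-.015,.064),jar=(-.015,-.064),domer=(0,0)).items():
    print(nm,(x[0]+c*L[0]-s*L[1]).round(4),(x[1]+s*L[0]+c*L[1]).round(4))
S=lambda p:cp(190,160,7,p); T=lambda p:cp(205,150,5,p)
print('oil tip',unproj(D['scene'],S((333,22)),.11),unproj(D['side'],T((403,192)),.11))
print('jar lid',unproj(D['scene'],S((206,139)),.108),unproj(D['side'],T((411,98)),.108))
print('domer top',[unproj(D['scene'],S(p),.037).round(4) for p in [(309,220),(418,203),(445,290),(330,308)]])
```

```text
tray [0.49168488 0.30688273 0.19993041] 
 [[-0.06 -0.65]
 [-0.48 -0.56]
 [ 0.15 -0.73]
 [-0.42 -0.52]
 [ 0.28 -0.07]
 [-0.55 -0.36]
 [ 0.05  0.15]]
tray [0.49168488 0.30688273 0.1999304 ] 
 [[-0.06 -0.65]
 [-0.48 -0.56]
 [ 0.15 -0.73]
 [-0.42 -0.52]
 [ 0.28 -0.07]
 [-0.55 -0.36]
 [ 0.05  0.15]]
scene [207  60  25  28 536] [219.3  73.6] [-0.1732  0.183   0.012 ] [array([-0.196,  0.133,  0.012]), array([-0.15 ,  0.235,  0.012])]
scene [135 193  36  27 762] [152.1 205.9] [ 0.5085 -0.2693  0.012 ] [array([ 0.488, -0.316,  0.012]), array([ 0.531, -0.217,  0.012])]
scene [ 434  359   78   25 1576] [476.1 372.6] [1.2508 0.248  0.012 ] [array([1.217, 0.168, 0.012]), array([1.28 , 0.316, 0.012])]
side [324 153  36  25 719] [341.2 164.9] [ 0.4976 -0.2629  0.012 ] [array([ 0.54 , -0.235,  0.012]), array([ 0.451, -0.293,  0.012])]
side [ 50 243  55  55 573] [ 76.9 269.4] [0.8563 0.424  0.012 ] [array([0.911, 0.461, 0.012]), array([0.8  , 0.386, 0.012])]
oiler 0.5334 -0.0026
burpot 0.5914 0.0533
jar 0.5723 -0.0732
domer 0.5967 -0.0122
oil tip [ 0.53508201 -0.00253393  0.11      ] [ 0.53521066 -0.00526945  0.11      ]
jar lid [ 0.57959123 -0.07492753  0.108     ] [ 0.56950394 -0.06846693  0.108     ]
domer top [array([ 0.5716, -0.031 ,  0.037 ]), array([0.5807, 0.0157, 0.037 ]), array([0.6331, 0.0062, 0.037 ]), array([ 0.6234, -0.0415,  0.037 ])]
```

```bash
cat >> h.py <<'E'
def plan(xyz,yaw_deg=None):
    o=ctrl.get_obs(); M=Ro.from_rotvec(o['tool_rot']).as_matrix(); p=np.array(o['tool_pos'])
    s=M.T@(np.array(xyz)-p); z=M[:,2]; y0=np.degrees(np.arctan2(z[1],z[0]))
    turn=0
    if yaw_deg is not None:
        turn=-(((yaw_deg-y0)+180)%360-180); turn=(turn+90)%180-90
    print('shift',s.round(4),'turn',np.radians(turn).round(3),'| tcp',p.round(4),'yaw',y0.round(1),'tilt',M[:,0].round(3),'t',round(o['t'],2),'open',round(o['opening'],4),'F',np.round(o['contact_force'],1))
E
python3 - <<'E'
from h import *
plan([.565,-.01,.30],-98.6)
E
cat > sil.py <<'E'
from fit import *
from scipy.optimize import minimize
def hullpts(profile,xy):
    a=np.linspace(0,2*np.pi,60,endpoint=False);P=[]
    for r,z in profile: P.append(np.c_[xy[0]+r*np.cos(a),xy[1]+r*np.sin(a),np.full(60,z)])
    return np.vstack(P)
def bbox(d,prof,xy):
    u=proj(d,hullpts(prof,xy)); return u
E
python3 - <<'E'
from sil import *
prof=[(.055,0),(.055,.012)]
for n in D:
    im=D[n]['color'].astype(int); m=(im.max(2)<70).astype(np.uint8)
    k,l,st,c=cv2.connectedComponentsWithStats(m)
    g=(152,206) if n=='scene' else (341,165); i=l[g[1],g[0]]; print(n,st[i],c[i])
    tgt=c[i]
    def cost(xy):
        h=cv2.convexHull(bbox(D[n],prof,xy).astype(np.float32)); M=cv2.moments(h); return np.hypot(M['m10']/M['m00']-tgt[0],M['m01']/M['m00']-tgt[1])
    R=minimize(cost,[.5,-.265],method='Nelder-Mead',options=dict(xatol=1e-4,fatol=1e-3)); h=cv2.convexHull(bbox(D[n],prof,R.x).astype(np.float32))
    print('pad',R.x,cv2.contourArea(h))
E
```

```text
shift [-0.0689  0.5269 -0.4205] turn 0.502 | tcp [ 0.2152 -0.5862  0.2303] yaw -69.8 tilt [-0.     0.002 -1.   ] t 0.15 open 0.0855 F [ 0.5  0.7 -0.5]
scene [134 192  37  29 811] [151.91122072 205.99506782]
pad [ 0.50118658 -0.26904411] 870.4922032802133
side [323 152  37  26 758] [341.21108179 164.77440633]
pad [ 0.50099959 -0.27080176] 837.7956522423774
```

```bash
python3 -m jog '[[[-0.069,0.527,-0.42,0.502,-1],[-0.069,0.527,-0.42,0.502,-1],[-0.069,0.527,-0.42,0.502,-1],[-0.069,0.527,-0.42,0.502,-1],[-0.069,0.527,-0.42,0.502,-1],[-0.069,0.527,-0.42,0.502,-1],[-0.069,0.527,-0.42,0.502,-1],[-0.069,0.527,-0.42,0.502,-1],[-0.069,0.527,-0.42,0.502,-1],[-0.069,0.527,-0.42,0.502,-1],[-0.069,0.527,-0.42,0.502,-1],[-0.069,0.527,-0.42,0.502,-1]]]' 40
python3 - <<'E'
from h import *
plan([.565,-.01,.30],-98.6)
E
```

```text
t: 1.35
tool_pos: [0.5254, -0.075, 0.2922]
tool_rot: [1.32, 1.136, -1.319]
contact_force: [1.0, -0.5, 0.3]
opening: 0.0854
shift [-0.0077  0.0294 -0.0702] turn 0.0 | tcp [ 0.5254 -0.075   0.2922] yaw -98.6 tilt [-0.     0.001 -1.   ] t 1.35 open 0.0854 F [ 1.  -0.5  0.3]
```

```bash
python3 -m jog '[[[-0.008,0.03,-0.07,0,-1],[-0.008,0.03,-0.07,0,-1],[-0.008,0.03,-0.07,0,-1],[-0.008,0.03,-0.07,0,-1]]]'
python3 - <<'E'
from h import *
d=grab('wrist','w1.png'); np.savez('pics/w1.npz',**{k:np.array(v) for k,v in d.items()})
cv2.imwrite('pics/w1b.png',cv2.resize(d['color'][:,:,::-1],(800,600),interpolation=cv2.INTER_CUBIC))
E
```

```text
t: 1.75
tool_pos: [0.5653, -0.01, 0.2997]
tool_rot: [1.318, 1.137, -1.319]
contact_force: [-0.2, 0.4, -0.1]
opening: 0.0852
```

View pics/w1b.png

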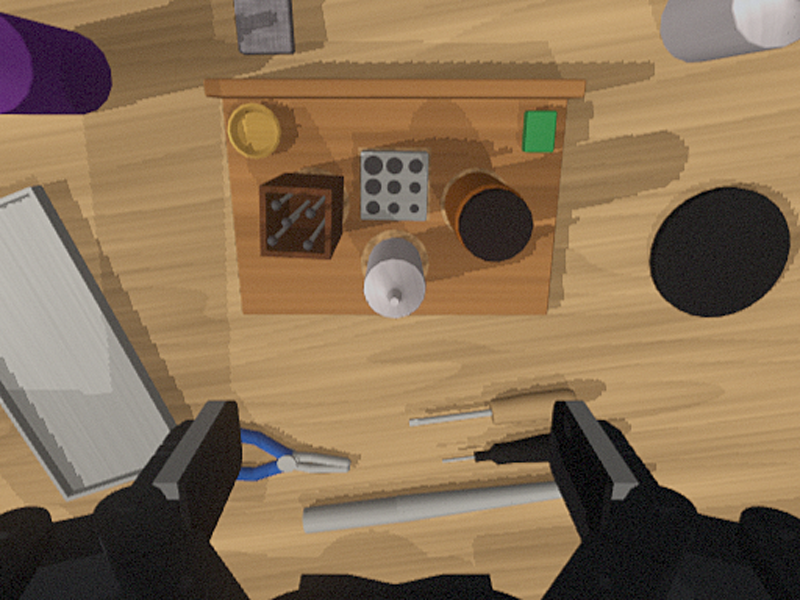

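Clear top view: bur pot (300,217), block (394,185), oiler (394,287), jar (493,223), pad (720,250), tray at left.

Run:
```python
from fit import *
import fit
d=dict(np.load('pics/w1.npz')); fit.D['w']=d
W=lambda p:cp(0,0,1.5625,p)
o=[('w',W((242,314)),(-.11,.13,.012)),('w',W((548,314)),(-.11,-.13,.012)),('w',W((205,80)),(.075,.13,.05)),('w',W((585,80)),(.075,-.13,.05)),('w',W((207,95)),(.063,.13,.05)),('w',W((585,96)),(.063,-.13,.05))]
x,r=fitrect(o,[.6,0,-.15]);print('stand',x,'\n',r.round(2))
c,s=np.cos(x[2]),np.sin(x[2])
for nm,L in dict(oiler=(-.064,0),burpot=(-.015,.064),jar=(-.015,-.064),domer=(0,0)).items():
    print(nm,(x[0]+c*L[0]-s*L[1]).round(4),(x[1]+s*L[0]+c*L[1]).round(4))
u=lambda p,z: unproj(d,W(p),z)[:2].round(4)
print('jar',u((495.5,224.5),.108),'lid w',u((458,225),.108),u((532,225),.108)); print('oiltip',u((396,295),.110))
print('domer',[u(p,.037) for p in [(360,150),(428,151),(427,221),(361,219)]])
print('pot',[u(p,.097) for p in [(262,184),(336,189),(331,258),(261,252)]])
print('pad',u((720,251),.012))
# pad by mask
m=(d['color'].astype(int).max(2)<60).astype(np.uint8)
k,l,st,cc=cv2.connectedComponentsWithStats(m)
for i in range(1,k):
  if 800<st[i,4]<20000: print(st[i],cc[i].round(1),unproj(d,cc[i],.012).round(4),unproj(d,cc[i],.108).round(4))
```

```text
stand [ 0.59588695 -0.01516783 -0.1496272 ] 
 [[ 0.26  0.4 ]
 [-0.09  0.8 ]
 [-1.24 -1.61]
 [ 1.94 -1.19]
 [-1.26  0.91]
 [ 0.64  0.69]]
oiler 0.5326 -0.0056
burpot 0.5906 0.0504
jar 0.5715 -0.0762
domer 0.5959 -0.0152
jar [ 0.573  -0.0752] lid w [ 0.5761 -0.052 ] [ 0.5693 -0.0978]
oiltip [ 0.5368 -0.0069]
domer [array([0.6265, 0.0062]), array([ 0.6185, -0.0426]), array([ 0.5678, -0.0352]), array([0.5767, 0.0139])]
pot [array([0.618 , 0.0666]), array([0.6081, 0.0209]), array([0.5643, 0.0324]), array([0.5751, 0.0771])]
pad [ 0.5032 -0.2697]
[   5   10   66   63 1500] [46.4 44.7] [0.7127 0.2081 0.012 ] [0.6978 0.1566 0.108 ]
[ 294  121   47   46 1706] [316.8 143.4] [ 0.5522 -0.09    0.012 ] [ 0.5731 -0.0751  0.108 ]
[ 416  120   90   83 5712] [460.3 160.8] [ 0.5029 -0.2694  0.012 ] [ 0.5348 -0.2145  0.108 ]
[    0   257   159   127 10983] [ 84.8 341.6] [0.2969 0.2915 0.012 ] [0.3747 0.2214 0.108 ]
[  304   257   208   127 11893] [418.2 339.2] [ 0.2262 -0.2172  0.012 ] [ 0.3198 -0.1739  0.108 ]
[ 175  368  157   16 1890] [252.9 376.5] [0.1902 0.0452 0.012 ] [0.2918 0.03   0.108 ]
```

Run:
```python
from h import *
plan([.534,-.005,.048],-98.6)
```

```text
shift [ 0.2518 -0.0312 -0.0008] turn -0.0 | tcp [ 0.5651 -0.0107  0.2998] yaw -98.6 tilt [-0.001  0.001 -1.   ] t 1.8 open 0.0855 F [-1.5 -1.4 -0.1]
```

```bash
python3 -m jog '[[[0.04,-0.031,-0.001,0,-1],[0.08,-0.031,-0.001,0,-1],[0.12,-0.031,-0.001,0,-1],[0.15,-0.031,-0.001,0,-1],[0.18,-0.031,-0.001,0,-1],[0.21,-0.031,-0.001,0,-1],[0.235,-0.031,-0.001,0,-1],[0.252,-0.031,-0.001,0,-1],[0.252,-0.031,-0.001,0,-1]]]'
python3 - <<'E'
from h import *
plan([.534,-.005,.048],-98.6)
d=grab('wrist','w2.png')
E
```

```text
t: 2.7
tool_pos: [0.531, -0.0059, 0.0446]
tool_rot: [1.318, 1.14, -1.326]
contact_force: [0.0, 0.0, -0.5]
opening: 0.085
shift [-0.0035  0.0028 -0.0013] turn -0.002 | tcp [ 0.531  -0.0059  0.0446] yaw -98.7 tilt [-0.008  0.002 -1.   ] t 2.7 open 0.085 F [ 0.   0.  -0.5]
```

View pics/w2.png

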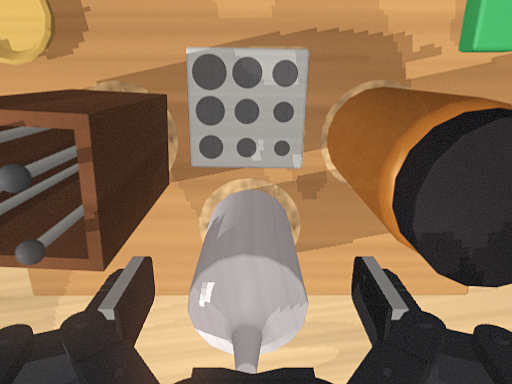

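Oiler sits centred between the open fingers (about px 250,290). Closing.

```bash
python3 -m jog '[[[-0.003,0.003,-0.001,0,-1],[-0.003,0.003,-0.001,0,0],[-0.003,0.003,-0.001,0,1],[-0.003,0.003,-0.001,0,1],[-0.003,0.003,-0.001,0,1],[-0.003,0.003,-0.001,0,1],[-0.003,0.003,-0.001,0,1],[-0.003,0.003,-0.001,0,1]]]' 40
python3 - <<'E'
from h import *
plan([.534,-.005,.25],-98.6)
E
```

```text
t: 3.55
tool_pos: [0.5365, -0.0054, 0.0506]
tool_rot: [1.319, 1.136, -1.322]
contact_force: [-1.2, 0.4, 6.1]
opening: 0.043
shift [-1.994e-01 -3.200e-03 -1.000e-04] turn -0.002 | tcp [ 0.5365 -0.0054  0.0506] yaw -98.7 tilt [-0.003  0.001 -1.   ] t 3.55 open 0.043 F [-1.2  0.4  6.1]
```

```bash
python3 - <<'E'
from fit import *
print('purple',unproj(D['scene'],cp(0,0,1.5625,(517,322)),0).round(3),unproj(D['side'],cp(0,0,1.5625,(277,378)),0).round(3))
c,s=np.cos(.2),np.sin(.2)
for L in (-88,-8,72): print(L,.4917+c*L/1e3,.3069+s*L/1e3)
plan([.4055,.289,.26],-98.6)
E
python3 -m jog '[[[-0.04,0,0,0,1],[-0.08,0,0,0,1],[-0.12,0,0,0,1],[-0.16,0,0,0,1],[-0.2,0,0,0,1],[-0.2,0,0,0,1]]]'
python3 - <<'E'
from h import *
plan([.4055,.2895,.26],-98.6)
E
```

```text
purple [0.713 0.225 0.   ] [0.718 0.219 0.   ]
-88 0.40545414114997075 0.28941709889003464
-8 0.4838594673772701 0.3053106453536395
72 0.5622647936045695 0.3212041918172444
shift [-0.2086 -0.1747 -0.2713] turn -0.002 | tcp [ 0.5365 -0.0054  0.0506] yaw -98.7 tilt [-0.003  0.001 -1.   ] t 3.55 open 0.043 F [-1.2  0.4  6.1]
t: 4.15
tool_pos: [0.5401, -0.0059, 0.2577]
tool_rot: [1.324, 1.127, -1.314]
contact_force: [1.5, -0.1, 0.4]
opening: 0.043
shift [-0.0036 -0.1777 -0.2717] turn -0.002 | tcp [ 0.5401 -0.0059  0.2577] yaw -98.7 tilt [ 0.008 -0.001 -1.   ] t 4.15 open 0.043 F [ 1.5 -0.1  0.4]
```

```bash
python3 -m jog '[[[-0.003,-0.025,-0.039,0,1],[-0.003,-0.05,-0.077,0,1],[-0.003,-0.076,-0.116,0,1],[-0.003,-0.1,-0.155,0,1],[-0.003,-0.127,-0.194,0,1],[-0.003,-0.152,-0.233,0,1],[-0.003,-0.17,-0.26,0,1],[-0.003,-0.178,-0.272,0,1],[-0.003,-0.178,-0.272,0,1],[-0.003,-0.178,-0.272,0,1]]]'
python3 - <<'E'
from h import *
plan([.4055,.2895,.0435],-98.6)
d=grab('wrist','w3.png')
E
```

```text
t: 5.15
tool_pos: [0.4053, 0.2891, 0.2584]
tool_rot: [1.323, 1.127, -1.315]
contact_force: [0.7, -0.4, -1.5]
opening: 0.0432
shift [ 0.2149 -0.0016 -0.0007] turn -0.002 | tcp [0.4053 0.2891 0.2584] yaw -98.7 tilt [ 0.008 -0.002 -1.   ] t 5.15 open 0.0432 F [ 0.7 -0.4 -1.5]
```

View pics/w3.png

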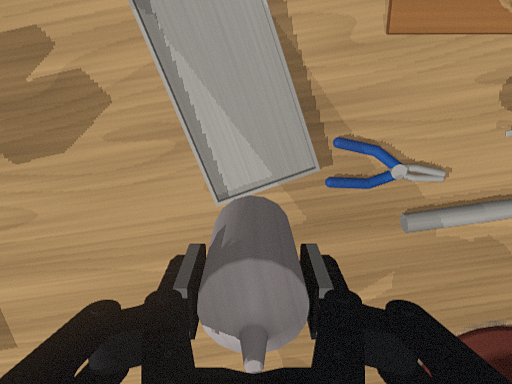

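```bash
python3 -m jog '[[[0.045,-0.002,-0.001,0,1],[0.09,-0.002,-0.001,0,1],[0.13,-0.002,-0.001,0,1],[0.165,-0.002,-0.001,0,1],[0.19,-0.002,-0.001,0,1],[0.203,-0.002,-0.001,0,1],[0.208,-0.002,-0.001,0,1],[0.21,-0.002,-0.001,0,1],[0.21,-0.002,-0.001,0,1],[0.21,-0.002,-0.001,0,1]]]'
python3 - <<'E'
from h import *
plan([.4055,.2895,.0425],-98.6)
E
```

```text
t: 6.2
tool_pos: [0.4066, 0.2903, 0.0503]
tool_rot: [1.326, 1.125, -1.313]
contact_force: [-0.1, -0.8, -1.6]
opening: 0.0431
shift [ 0.0078 -0.0011  0.0009] turn -0.003 | tcp [0.4066 0.2903 0.0503] yaw -98.8 tilt [ 0.011 -0.001 -1.   ] t 6.2 open 0.0431 F [-0.1 -0.8 -1.6]
```

```bash
python3 -m jog '[[[0.002,0,0,0,1],[0.004,0,0,0,1],[0.006,0,0,0,1],[0.007,0,0,0,1],[0.007,0,0,0,1]]]'
python3 - <<'E'
from h import *
plan([.4055,.2895,.0425],-98.6)
d=grab('side'); cv2.imwrite('pics/s4.png',cv2.resize(d['color'][225:384,130:342,::-1],None,fx=3.5,fy=3.5,interpolation=cv2.INTER_CUBIC))
E
```

```text
t: 6.7
tool_pos: [0.4066, 0.2902, 0.0431]
tool_rot: [1.326, 1.125, -1.313]
contact_force: [-0.7, 0.8, -1.4]
opening: 0.0429
shift [ 0.0006 -0.0009  0.0008] turn -0.003 | tcp [0.4066 0.2902 0.0431] yaw -98.8 tilt [ 0.01  -0.001 -1.   ] t 6.7 open 0.0429 F [-0.7  0.8 -1.4]
```

View pics/s4.png

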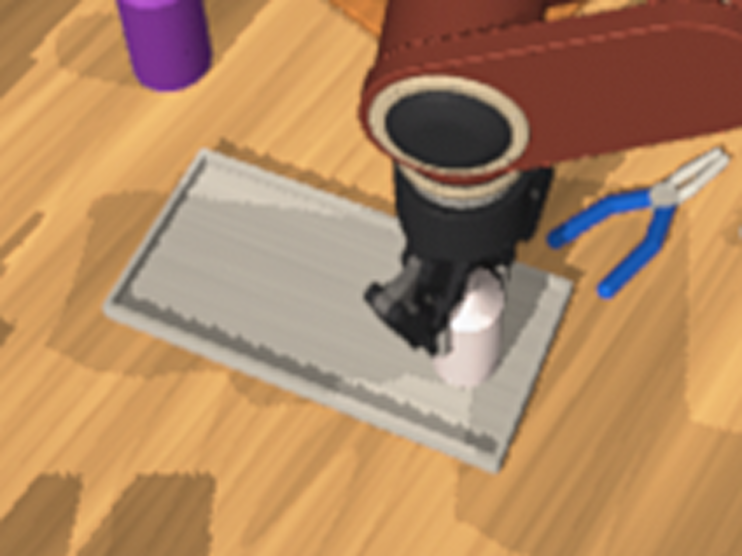

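Close to the floor. I keep lowering until the force reading shows contact.

```bash
python3 -m jog '[[[0.001,0,0,0,1],[0.002,0,0,0,1],[0.002,0,0,0,1],[0.002,0,0,0,1]]]'
python3 - <<'E'
from h import *
plan([.4055,.2895,.0425],-98.6)
E
```

```text
t: 7.15
tool_pos: [0.4073, 0.2903, 0.0427]
tool_rot: [1.326, 1.125, -1.313]
contact_force: [-2.7, -2.0, 7.2]
opening: 0.0428
shift [ 0.0002 -0.0016  0.0011] turn -0.003 | tcp [0.4073 0.2903 0.0427] yaw -98.7 tilt [ 0.011 -0.001 -1.   ] t 7.15 open 0.0428 F [-2.7 -2.   7.2]
```

```bash
python3 -m jog '[[[0,0,0,0,0],[0,0,0,0,-0.5],[0,0,0,0,-1],[0,0,0,0,-1],[-0.02,0,0,0,-1],[-0.06,0,0,0,-1],[-0.1,0,0,0,-1],[-0.15,0,0,0,-1],[-0.2,0,0,0,-1],[-0.2,0,0,0,-1]]]'
python3 - <<'E'
from h import *
plan([.5722,-.075,.25],-98.6)
d=grab('wrist','w5.png')
E
```

```text
t: 8.15
tool_pos: [0.4087, 0.2925, 0.2521]
tool_rot: [1.338, 1.121, -1.298]
contact_force: [0.6, 0.1, 0.5]
opening: 0.0855
shift [0.0039 0.2174 0.3384] turn -0.002 | tcp [0.4087 0.2925 0.2521] yaw -98.7 tilt [ 0.025  0.006 -1.   ] t 8.15 open 0.0855 F [0.6 0.1 0.5]
```

View pics/w5.png

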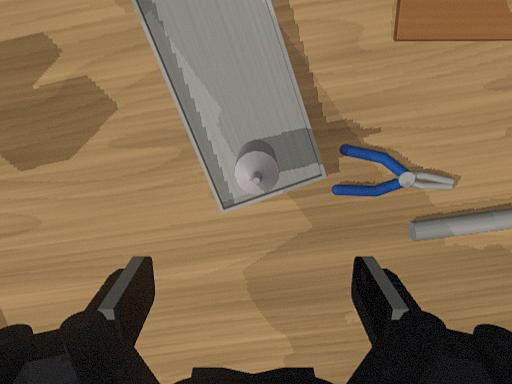

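Oiler stands upright in the tray (255,172). The tool tilt has drifted a little, so I let the arm settle on its last target before the next call.

Run:
```python
from h import *
for i in range(4): grab('wrist'); plan([.5722,-.075,.25],-98.6)
```

```text
shift [-0.0033  0.2201  0.3364] turn -0.003 | tcp [0.4059 0.291  0.2445] yaw -98.7 tilt [ 0.014  0.001 -1.   ] t 8.25 open 0.0852 F [-0.5 -0.3 -0. ]
shift [-0.0055  0.221   0.3358] turn -0.003 | tcp [0.4049 0.2905 0.2422] yaw -98.7 tilt [ 0.011 -0.001 -1.   ] t 8.3 open 0.0856 F [-0.2  0.1 -0.5]
shift [-0.0069  0.2215  0.3354] turn -0.003 | tcp [0.4044 0.2902 0.2409] yaw -98.7 tilt [ 0.008 -0.002 -1.   ] t 8.35 open 0.0856 F [-0.1 -0.  -0.7]
shift [-0.0074  0.2217  0.3353] turn -0.003 | tcp [0.4042 0.2901 0.2403] yaw -98.7 tilt [ 0.007 -0.003 -1.   ] t 8.4 open 0.0853 F [-0.4 -0.1  0.2]
```

```bash
sed -i 's/^def plan(xyz,yaw_deg=None):/def plan(xyz,yaw_deg=None,n=3):\n    for i in range(n): imaging.get_image("side")/' h.py
python3 -m jog '[[[-0.008,0.028,0.042,0,-1],[-0.008,0.055,0.084,0,-1],[-0.008,0.083,0.126,0,-1],[-0.008,0.11,0.168,0,-1],[-0.008,0.138,0.21,0,-1],[-0.008,0.166,0.252,0,-1],[-0.008,0.194,0.294,0,-1],[-0.008,0.215,0.325,0,-1],[-0.008,0.2217,0.335,0,-1],[-0.008,0.2217,0.335,0,-1],[-0.008,0.2217,0.335,0,-1],[-0.008,0.2217,0.335,0,-1]]]'
python3 - <<'E'
from h import *
plan([.5722,-.075,.048],-98.6)
d=grab('wrist','w6.png')
E
```

```text
t: 9.6
tool_pos: [0.5716, -0.0732, 0.25]
tool_rot: [1.321, 1.128, -1.315]
contact_force: [-1.0, 0.5, 0.5]
opening: 0.0855
shift [ 0.2027 -0.0012  0.0011] turn -0.001 | tcp [ 0.572  -0.0735  0.2507] yaw -98.6 tilt [ 0.008 -0.003 -1.   ] t 9.75 open 0.085 F [ 0.4 -0.7  0.3]
```

View pics/w6.png

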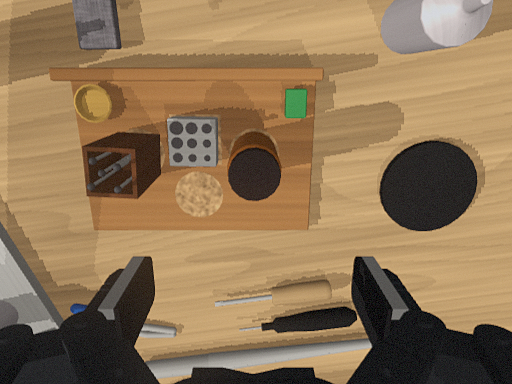

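Front cork spot is now bare (199,194), so it gives a direct check of the stand pose.

Run:
```python
from h import *
d=grab('wrist')
im=d['color']; hsv=cv2.cvtColor(im,cv2.COLOR_RGB2HSV); print(hsv[194,199],hsv[215,199],hsv[194,240])
sub=im[165:222,170:228].astype(int)
m=((sub[...,2]>75)).astype(np.uint8); m=cv2.morphologyEx(m,cv2.MORPH_CLOSE,np.ones((5,5)));
k,l,st,c=cv2.connectedComponentsWithStats(m); 
for i in range(1,k):
  if st[i,4]>200: print(st[i],c[i]+[170,165],unproj(d,c[i]+[170,165],.012).round(4))
print('pad',); m=(im.astype(int).max(2)<60).astype(np.uint8); k,l,st,c=cv2.connectedComponentsWithStats(m)
for i in range(1,k):
  if 1000<st[i,4]<9000: print(st[i],c[i].round(1),unproj(d,c[i],.012).round(4),unproj(d,c[i],.108).round(4))
plan([.5722,-.075,.048],-98.6,n=0)
```

```text
[ 17 118 193] [ 17 109 216] [11 91 53]
[   0    0   58   57 2936] [198.59843324 195.43290191] [ 0.5311 -0.0045  0.012 ]
pad
[  86  133   75   64 1354] [139.2 156.2] [0.5871 0.0525 0.012 ] [0.6032 0.0177 0.108 ]
[ 380  141   97   90 6737] [427.8 185.4] [ 0.5033 -0.2698  0.012 ] [ 0.5404 -0.2238  0.108 ]
[ 229  148   52   53 2112] [254.  173.7] [ 0.5475 -0.0726  0.012 ] [ 0.5735 -0.076   0.108 ]
[ 262  307   95   26 1528] [313.4 320.2] [ 0.3365 -0.1206  0.012 ] [ 0.4155 -0.112   0.108 ]
[ 175  368  157   16 1891] [252.9 376.5] [ 0.2544 -0.0269  0.012 ] [ 0.354  -0.0418  0.108 ]
shift [ 0.2028 -0.0014  0.0007] turn -0.001 | tcp [ 0.5721 -0.0739  0.2508] yaw -98.7 tilt [ 0.008 -0.003 -1.   ] t 9.85 open 0.0856 F [-0.6 -0.2 -1.3]
```

```bash
python3 -m jog '[[[0.045,0,0.0015,0,-1],[0.09,0,0.0015,0,-1],[0.125,0,0.0015,0,-1],[0.155,0,0.0015,0,-1],[0.18,0,0.0015,0,-1],[0.195,0,0.0015,0,-1],[0.202,0,0.0015,0,-1],[0.203,0,0.0015,0,-1],[0.203,0,0.0015,0,-1],[0.203,0,0.0015,0,-1]]]'
python3 - <<'E'
from h import *
plan([.573,-.0755,.048],-98.6)
d=grab('wrist','w7.png')
E
```

```text
t: 10.85
tool_pos: [0.5747, -0.0763, 0.0496]
tool_rot: [1.323, 1.124, -1.313]
contact_force: [0.0, -0.8, 0.2]
opening: 0.0854
shift [ 0.001  -0.0013 -0.0005] turn -0.001 | tcp [ 0.5742 -0.0762  0.049 ] yaw -98.7 tilt [ 0.01  -0.003 -1.   ] t 11.0 open 0.0855 F [ 0.1 -0.3  0.1]
```

View pics/w7.png

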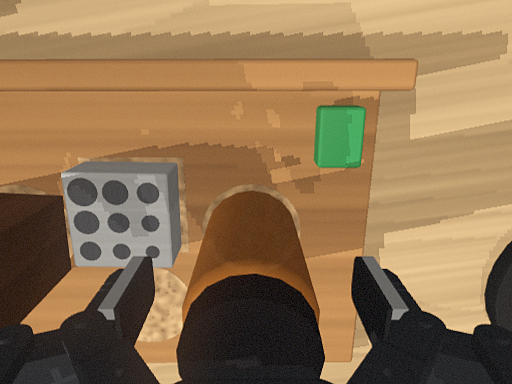

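```bash
python3 -m jog '[[[0,-0.001,-0.0005,0,0],[0,-0.001,-0.0005,0,1],[0,-0.001,-0.0005,0,1],[0,-0.001,-0.0005,0,1],[0,-0.001,-0.0005,0,1],[0,-0.001,-0.0005,0,1],[0,-0.001,-0.0005,0,1]]]' 40
python3 - <<'E'
from h import *
plan([.4839,.3053,.26],-98.6)
E
```

```text
t: 11.75
tool_pos: [0.5734, -0.0754, 0.049]
tool_rot: [1.323, 1.125, -1.313]
contact_force: [-0.1, 0.9, 3.1]
opening: 0.0486
shift [-0.213  -0.1438 -0.3625] turn -0.001 | tcp [ 0.5734 -0.0754  0.0491] yaw -98.7 tilt [ 0.01  -0.003 -1.   ] t 11.9 open 0.0489 F [-0.3  2.7  3.4]
```

```bash
python3 -m jog '[[[-0.04,0,0,0,1],[-0.08,0,0,0,1],[-0.12,0,0,0,1],[-0.16,0,0,0,1],[-0.2,0,0,0,1],[-0.213,-0.015,-0.037,0,1],[-0.213,-0.032,-0.08,0,1],[-0.213,-0.05,-0.125,0,1],[-0.213,-0.068,-0.17,0,1],[-0.213,-0.085,-0.215,0,1],[-0.213,-0.1,-0.25,0,1],[-0.213,-0.11,-0.275,0,1]]]'
python3 - <<'E'
from h import *
plan([.4839,.3053,.26],-98.6,n=4)
E
```

```text
t: 13.1
tool_pos: [0.5025, 0.2155, 0.2587]
tool_rot: [1.319, 1.126, -1.314]
contact_force: [0.1, 0.2, -1.3]
opening: 0.0489
shift [-0.0016 -0.0331 -0.0878] turn -0.0 | tcp [0.5035 0.2136 0.259 ] yaw -98.6 tilt [ 0.008 -0.005 -1.   ] t 13.3 open 0.0492 F [-0.9 -0.8 -2. ]
```

```bash
python3 -m jog '[[[0,-0.015,-0.04,0,1],[0,-0.03,-0.08,0,1],[0.02,-0.033,-0.088,0,1],[0.06,-0.033,-0.088,0,1],[0.105,-0.033,-0.088,0,1],[0.14,-0.033,-0.088,0,1],[0.17,-0.033,-0.088,0,1],[0.195,-0.033,-0.088,0,1],[0.207,-0.033,-0.088,0,1],[0.21,-0.033,-0.088,0,1],[0.21,-0.033,-0.088,0,1],[0.21,-0.033,-0.088,0,1]]]'
python3 - <<'E'
from h import *
plan([.4839,.3053,.041],-98.6,n=4)
E
```

```text
t: 14.5
tool_pos: [0.4871, 0.3048, 0.0502]
tool_rot: [1.322, 1.124, -1.312]
contact_force: [-0.6, 0.5, -2.2]
opening: 0.049
shift [ 0.0087 -0.0027 -0.    ] turn -0.0 | tcp [0.4865 0.3049 0.0498] yaw -98.6 tilt [ 0.01  -0.004 -1.   ] t 14.7 open 0.0487 F [ 0.4 -0.  -2.3]
```

```bash
python3 -m jog '[[[0.003,-0.002,0,0,1],[0.006,-0.002,0,0,1],[0.008,-0.002,0,0,1],[0.009,-0.002,0,0,1],[0.01,-0.002,0,0,1],[0.01,-0.002,0,0,1]]]'
python3 - <<'E'
from h import *
plan([.4839,.3053,.041],-98.6,n=3)
E
```

```text
t: 15.3
tool_pos: [0.4845, 0.3052, 0.0411]
tool_rot: [1.32, 1.125, -1.314]
contact_force: [-5.3, -2.3, 7.9]
opening: 0.0493
shift [ 0.     -0.0006 -0.0001] turn -0.0 | tcp [0.4845 0.3052 0.041 ] yaw -98.6 tilt [ 0.009 -0.005 -1.   ] t 15.45 open 0.0491 F [-5.2 -2.4  8.1]
```

```bash
python3 -m jog '[[[0,0,0,0,0],[0,0,0,0,-1],[0,0,0,0,-1],[0,0,0,0,-1],[-0.02,0,0,0,-1],[-0.06,0,0,0,-1],[-0.1,0,0,0,-1],[-0.15,0,0,0,-1],[-0.2,0,0,0,-1],[-0.21,0,0,0,-1],[-0.21,0,0,0,-1],[-0.21,0,0,0,-1]]]'
python3 - <<'E'
from h import *
plan([.591,.0502,.25],-103.5)
d=grab('wrist','w8.png')
E
```

```text
t: 16.65
tool_pos: [0.482, 0.3058, 0.2493]
tool_rot: [1.318, 1.125, -1.316]
contact_force: [0.3, -0.1, -0.6]
opening: 0.0855
shift [1.000e-04 1.465e-01 2.361e-01] turn 0.085 | tcp [0.4815 0.3056 0.2479] yaw -98.6 tilt [ 0.004 -0.007 -1.   ] t 16.8 open 0.0854 F [ 0.5  0.2 -0.4]
```

View pics/w8.png

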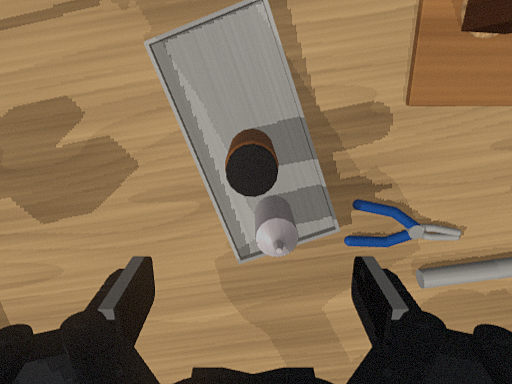

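Jar (250,165) and oiler (276,230) both stand in the tray. Moving over the bur pot.

```bash
python3 -m jog '[[[0,0.025,0.04,0.02,-1],[0,0.05,0.08,0.04,-1],[0,0.075,0.12,0.06,-1],[0,0.1,0.16,0.085,-1],[0,0.125,0.2,0.085,-1],[0,0.142,0.228,0.085,-1],[0,0.1465,0.236,0.085,-1],[0,0.1465,0.236,0.085,-1],[0,0.1465,0.236,0.085,-1]]]'
python3 - <<'E'
from h import *
plan([.591,.0502,.05],-103.5)
d=grab('wrist','w9.png'); np.savez('pics/w9.npz',**{k:np.array(v) for k,v in d.items()})
cv2.imwrite('pics/w9c.png',cv2.resize(d['color'][70:270,140:380,::-1],None,fx=3,fy=3,interpolation=cv2.INTER_CUBIC))
E
```

```text
t: 17.75
tool_pos: [0.5906, 0.0513, 0.2496]
tool_rot: [1.378, 1.082, -1.379]
contact_force: [-0.3, 0.1, 0.8]
opening: 0.0857
shift [ 0.2003 -0.0005  0.0005] turn 0.003 | tcp [0.5907 0.0518 0.2503] yaw -103.4 tilt [ 0.005 -0.006 -1.   ] t 17.9 open 0.0855 F [-0.2 -0.5  0.1]
```

View pics/w9c.png

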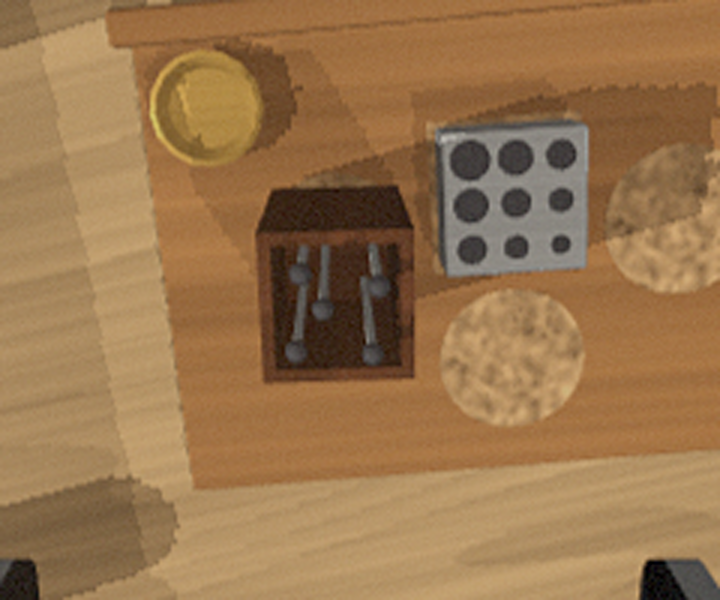

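Bur pot top (337,305), block (512,200), bare front cork spot (512,357). I measure the pot's top corners and the spot.

Run:
```python
from fit import *
d=dict(np.load('pics/w9.npz')); u=lambda p,z: unproj(d,cp(140,70,3,p),z)[:2]
P=np.array([u(p,.097) for p in [(258,232),(412,228),(413,377),(266,381)]]);print(P.round(4),P.mean(0).round(4))
for a,b in [(0,1),(3,2),(3,0),(2,1)]:
    v=P[b]-P[a]; print(np.degrees(np.arctan2(v[1],v[0])).round(1),np.linalg.norm(v).round(4))
print('spot',u((512,357),.012),'domer',np.mean([u(p,.037) for p in [(436,128),(585,121),(587,268),(446,276)]],0))
```

```text
[[0.6179 0.068 ]
 [0.6087 0.0244]
 [0.564  0.0336]
 [0.5731 0.0773]] [0.5909 0.0508]
-101.9 0.0446
-101.7 0.0446
-11.7 0.0457
-11.7 0.0456
spot [ 0.53305807 -0.00529276] domer [ 0.59797558 -0.01351849]
```

```bash
python3 -m jog '[[[0.04,0,0.001,-0.029,-1],[0.08,0,0.001,-0.029,-1],[0.115,0,0.001,-0.029,-1],[0.145,0,0.001,-0.029,-1],[0.17,0,0.001,-0.029,-1],[0.187,0,0.001,-0.029,-1],[0.197,0,0.001,-0.029,-1],[0.2,0,0.001,-0.029,-1],[0.2,0,0.001,-0.029,-1],[0.2,0,0.001,-0.029,-1]]]'
python3 - <<'E'
from h import *
plan([.591,.0508,.05],-101.75)
d=grab('wrist','w10.png')
E
```

```text
t: 18.95
tool_pos: [0.5927, 0.0495, 0.052]
tool_rot: [1.357, 1.096, -1.354]
contact_force: [-0.5, 0.4, 0.0]
opening: 0.0855
shift [ 0.0017 -0.0017 -0.0011] turn 0.001 | tcp [0.5924 0.0494 0.0517] yaw -101.7 tilt [ 0.007 -0.006 -1.   ] t 19.1 open 0.0855 F [-0.6  0.2 -0.2]
```

View pics/w10.png

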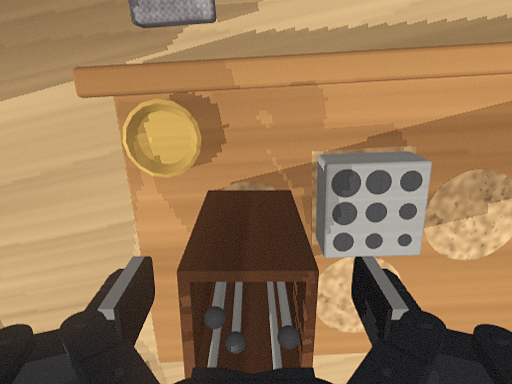

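Pot is between the fingers, nearly centred (248 against a finger midline of 253). Small correction, then close.

```bash
python3 -m jog '[[[0.001,-0.0015,-0.001,0,-1],[0.001,-0.0015,-0.001,0,0],[0.001,-0.0015,-0.001,0,1],[0.001,-0.0015,-0.001,0,1],[0.001,-0.0015,-0.001,0,1],[0.001,-0.0015,-0.001,0,1],[0.001,-0.0015,-0.001,0,1],[0.001,-0.0015,-0.001,0,1]]]' 40
python3 - <<'E'
from h import *
plan([.5623,.3212,.26],-101.75)
E
```

```text
t: 19.95
tool_pos: [0.5912, 0.0507, 0.0506]
tool_rot: [1.357, 1.096, -1.355]
contact_force: [-0.1, 0.2, 0.7]
opening: 0.0456
shift [-0.2113 -0.0814 -0.258 ] turn 0.001 | tcp [0.5912 0.0507 0.0506] yaw -101.7 tilt [ 0.007 -0.006 -1.   ] t 20.1 open 0.0456 F [ 0.5 -1.   1.6]
```

```bash
python3 -m jog '[[[-0.04,0,0,0,1],[-0.08,0,0,0,1],[-0.12,0,0,0,1],[-0.16,0,0,0,1],[-0.2,0,0,0,1],[-0.211,-0.014,-0.043,0,1],[-0.211,-0.028,-0.087,0,1],[-0.211,-0.042,-0.13,0,1],[-0.211,-0.056,-0.175,0,1],[-0.211,-0.07,-0.22,0,1],[-0.211,-0.08,-0.25,0,1],[-0.211,-0.0815,-0.258,0,1]]]'
python3 - <<'E'
from h import *
plan([.5623,.3212,.0426],-101.75,n=5)
E
```

```text
t: 21.3
tool_pos: [0.5606, 0.3241, 0.2581]
tool_rot: [1.353, 1.099, -1.354]
contact_force: [0.3, -0.7, -2.0]
opening: 0.0457
shift [ 0.2166 -0.0021 -0.0026] turn -0.001 | tcp [0.5624 0.3198 0.2593] yaw -101.8 tilt [ 0.006 -0.007 -1.   ] t 21.55 open 0.0459 F [-0.1  0.2 -2. ]
```

```bash
python3 -m jog '[[[0.045,-0.002,-0.002,0,1],[0.09,-0.002,-0.002,0,1],[0.13,-0.002,-0.002,0,1],[0.165,-0.002,-0.002,0,1],[0.19,-0.002,-0.002,0,1],[0.203,-0.002,-0.002,0,1],[0.21,-0.002,-0.002,0,1],[0.212,-0.002,-0.002,0,1],[0.214,-0.002,-0.002,0,1],[0.214,-0.002,-0.002,0,1],[0.214,-0.002,-0.002,0,1]]]'
python3 - <<'E'
from h import *
plan([.5623,.3212,.0426],-101.75,n=3)
E
```

```text
t: 22.65
tool_pos: [0.563, 0.321, 0.0466]
tool_rot: [1.359, 1.094, -1.355]
contact_force: [-0.5, 0.7, -1.4]
opening: 0.0454
shift [ 0.0033 -0.0004 -0.0003] turn -0.001 | tcp [0.5626 0.3209 0.0459] yaw -101.8 tilt [ 0.007 -0.007 -1.   ] t 22.8 open 0.0454 F [ 0.8  0.6 -2.1]
```

```bash
python3 -m jog '[[[0.002,0,0,0,1],[0.003,0,0,0,1],[0.004,0,0,0,1],[0.004,0,0,0,1],[0.004,0,0,0,1]]]'
python3 - <<'E'
from h import *
plan([.5623,.3212,.0426],-101.75,n=3)
E
```

```text
t: 23.3
tool_pos: [0.5627, 0.3209, 0.0426]
tool_rot: [1.358, 1.094, -1.356]
contact_force: [-1.0, -1.4, 3.7]
opening: 0.0454
shift [-0.     -0.0005 -0.0002] turn -0.0 | tcp [0.5627 0.3209 0.0426] yaw -101.8 tilt [ 0.007 -0.007 -1.   ] t 23.45 open 0.0458 F [-2.8 -1.6  5. ]
```

Contact. Release, lift and look.

```bash
python3 -m jog '[[[0,0,0,0,0],[0,0,0,0,-1],[0,0,0,0,-1],[0,0,0,0,-1],[-0.02,0,0,0,-1],[-0.06,0,0,0,-1],[-0.1,0,0,0,-1],[-0.15,0,0,0,-1],[-0.2,0,0,0,-1],[-0.21,0,0,0,-1],[-0.21,0,0,0,-1],[-0.21,0,0,0,-1]]]'
python3 - <<'E'
from h import *
plan([.597,-.0142,.23],-98.6)
d=grab('wrist','w11.png')
E
```

```text
t: 24.65
tool_pos: [0.5606, 0.3221, 0.2507]
tool_rot: [1.356, 1.095, -1.358]
contact_force: [0.2, -0.6, -0.7]
opening: 0.0852
shift [0.0222 0.1047 0.3212] turn -0.055 | tcp [0.56   0.3218 0.2491] yaw -101.8 tilt [ 0.003 -0.009 -1.   ] t 24.8 open 0.0855 F [-0.2  0.7 -0.7]
```

View pics/w11.png

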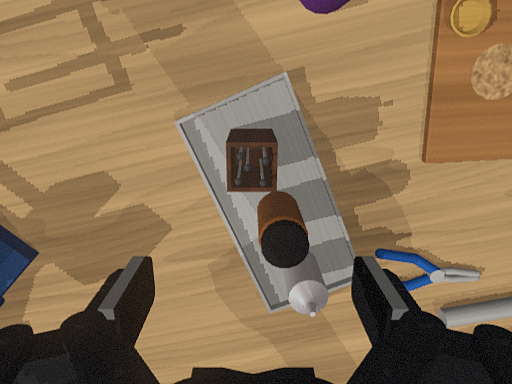

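All three stand in the tray: pot (252,165), jar (284,230), oiler (307,290). On to the block.

```bash
python3 -m jog '[[[0.002,0.015,0.043,-0.02,-1],[0.006,0.028,0.087,-0.04,-1],[0.01,0.042,0.13,-0.055,-1],[0.014,0.056,0.175,-0.055,-1],[0.018,0.07,0.217,-0.055,-1],[0.022,0.085,0.26,-0.055,-1],[0.022,0.098,0.3,-0.055,-1],[0.022,0.1047,0.321,-0.055,-1],[0.022,0.1047,0.321,-0.055,-1],[0.022,0.1047,0.321,-0.055,-1],[0.022,0.1047,0.321,-0.055,-1]]]'
python3 - <<'E'
from h import *
plan([.597,-.0142,.012],-98.6)
d=grab('wrist','w12.png'); np.savez('pics/w12.npz',**{k:np.array(v) for k,v in d.items()})
cv2.imwrite('pics/w12c.png',cv2.resize(d['color'][50:250,110:390,::-1],None,fx=2.8,fy=2.8,interpolation=cv2.INTER_CUBIC))
E
```

```text
t: 25.95
tool_pos: [0.5969, -0.0128, 0.2298]
tool_rot: [1.314, 1.127, -1.32]
contact_force: [0.4, 0.6, 0.1]
opening: 0.0856
shift [ 2.184e-01 -8.000e-04 -2.000e-04] turn 0.001 | tcp [ 0.5971 -0.0127  0.2304] yaw -98.5 tilt [ 0.003 -0.008 -1.   ] t 26.1 open 0.0854 F [0.5 0.3 0.5]
```

View pics/w12c.png

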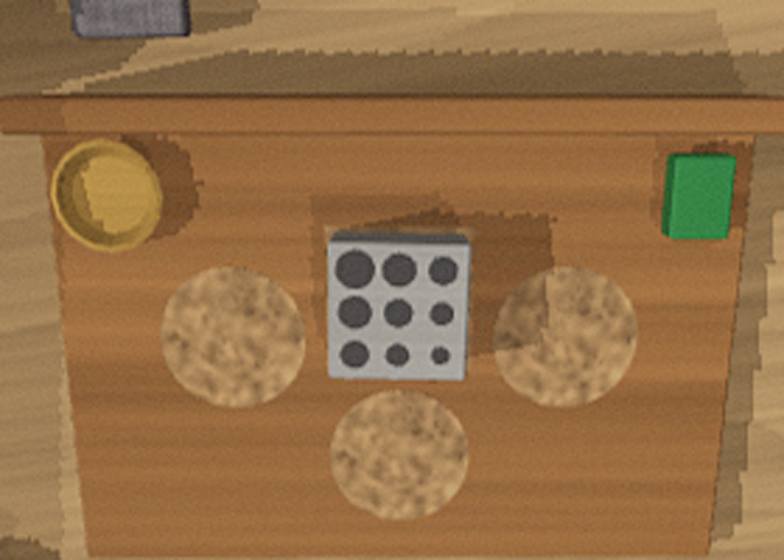

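Run:
```python
from fit import *
import fit
d=dict(np.load('pics/w12.npz')); fit.D['w']=d
q=lambda p: cp(110,50,2.8,p); u=lambda p,z: unproj(d,q(p),z)[:2]
x,r=fitrect([('w',q((233,337)),(-.015,.064,.012)),('w',q((565,336)),(-.015,-.064,.012)),('w',q((399,455)),(-.064,0,.012))],[.596,-.014,-.15]); print('stand',x,r.round(2))
c,s=np.cos(x[2]),np.sin(x[2])
for nm,L in dict(oiler=(-.064,0),burpot=(-.015,.064),jar=(-.015,-.064)).items():
    print(nm,(x[0]+c*L[0]-s*L[1]).round(4),(x[1]+s*L[0]+c*L[1]).round(4))
print([u(p,.012).round(4) for p in [(233,337),(565,336),(399,455)]])
P=np.array([u(p,.037) for p in [(328,241),(470,240),(465,380),(328,378)]]);print(P.round(4),P.mean(0))
for a,b in [(0,1),(3,2),(3,0),(2,1)]:
    v=P[b]-P[a]; print(np.degrees(np.arctan2(v[1],v[0])).round(1),np.linalg.norm(v).round(4))
```

```text
stand [ 0.59629864 -0.01447994 -0.14729501] [[ 0.1   0.03]
 [-0.18  0.09]
 [ 0.08 -0.15]]
oiler 0.533 -0.0051
burpot 0.5909 0.051
jar 0.5721 -0.0756
[array([0.5909, 0.0511]), array([ 0.5721, -0.0758]), array([ 0.5328, -0.005 ])]
[[ 0.6258  0.0063]
 [ 0.6188 -0.0427]
 [ 0.5683 -0.0345]
 [ 0.5765  0.0148]] [ 0.59736638 -0.01402923]
-98.1 0.0495
-99.5 0.05
-9.8 0.05
-9.2 0.0512
```

```bash
python3 -m jog '[[[0.045,-0.0005,0.001,0.004,-1],[0.09,-0.0005,0.001,0.004,-1],[0.13,-0.0005,0.001,0.004,-1],[0.16,-0.0005,0.001,0.004,-1],[0.185,-0.0005,0.001,0.004,-1],[0.2,-0.0005,0.001,0.004,-1],[0.21,-0.0005,0.001,0.004,-1],[0.214,-0.0005,0.001,0.004,-1],[0.214,-0.0005,0.001,0.004,-1],[0.214,-0.0005,0.001,0.004,-1]]]'
python3 - <<'E'
from h import *
plan([.597,-.0142,.012],-98.8)
d=grab('wrist','w13.png')
E
```

```text
t: 27.15
tool_pos: [0.5983, -0.0157, 0.0179]
tool_rot: [1.317, 1.122, -1.32]
contact_force: [-0.2, -0.6, 0.8]
opening: 0.0854
shift [ 0.0057 -0.0013 -0.0014] turn 0.001 | tcp [ 0.5981 -0.0157  0.0177] yaw -98.8 tilt [ 0.005 -0.009 -1.   ] t 27.3 open 0.0853 F [ 0.6 -0.9  0.2]
```

View pics/w13.png

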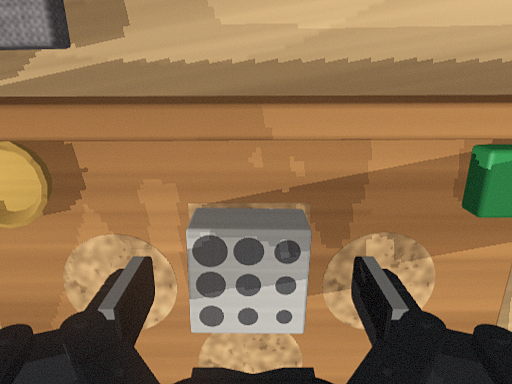

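```bash
python3 -m jog '[[[0.002,-0.001,-0.0015,0,-1],[0.004,-0.001,-0.0015,0,-1],[0.004,-0.001,-0.0015,0,0],[0.004,-0.001,-0.0015,0,1],[0.004,-0.001,-0.0015,0,1],[0.004,-0.001,-0.0015,0,1],[0.004,-0.001,-0.0015,0,1],[0.004,-0.001,-0.0015,0,1],[0.004,-0.001,-0.0015,0,1]]]' 70
python3 - <<'E'
from h import *
plan([.502,-.2697,.12],-98.8)
d=grab('wrist','w14.png')
E
```

```text
t: 28.25
tool_pos: [0.5975, -0.014, 0.0139]
tool_rot: [1.318, 1.122, -1.32]
contact_force: [-0.2, 0.0, 2.2]
opening: 0.0487
shift [-0.1045 -0.0547  0.268 ] turn 0.0 | tcp [ 0.5975 -0.014   0.0138] yaw -98.8 tilt [ 0.006 -0.009 -1.   ] t 28.4 open 0.0486 F [0.5 1.5 3. ]
```

View pics/w14.png

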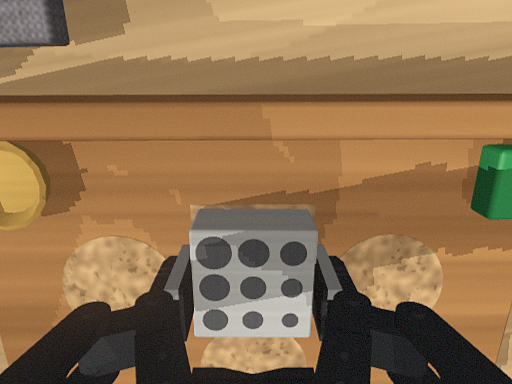

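```bash
python3 -m jog '[[[-0.03,0,0,0,1],[-0.065,0,0,0,1],[-0.1,0,0,0,1],[-0.105,-0.007,0.035,0,1],[-0.105,-0.015,0.075,0,1],[-0.105,-0.024,0.118,0,1],[-0.105,-0.033,0.162,0,1],[-0.105,-0.042,0.205,0,1],[-0.105,-0.05,0.243,0,1],[-0.105,-0.0547,0.268,0,1],[-0.105,-0.0547,0.268,0,1],[-0.105,-0.0547,0.268,0,1]]]'
python3 - <<'E'
from h import *
plan([.502,-.2697,.0138],-98.8)
d=grab('wrist','w15.png')
E
```

```text
t: 29.65
tool_pos: [0.5004, -0.2693, 0.1184]
tool_rot: [1.319, 1.126, -1.323]
contact_force: [0.3, 0.5, -4.8]
opening: 0.0484
shift [0.1056 0.     0.0005] turn 0.002 | tcp [ 0.5016 -0.2684  0.1194] yaw -98.7 tilt [ 0.004 -0.007 -1.   ] t 29.8 open 0.0483 F [-0.8  0.7 -4. ]
```

View pics/w15.png

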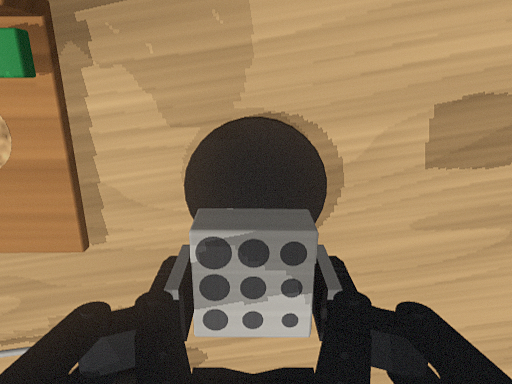

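```bash
python3 -m jog '[[[0.035,0,0.001,0,1],[0.065,0,0.001,0,1],[0.085,0,0.001,0,1],[0.096,0,0.001,0,1],[0.1,0,0.001,0,1],[0.102,0,0.001,0,1],[0.102,0,0.001,0,1],[0.102,0,0.001,0,1]]]'
python3 - <<'E'
from h import *
plan([.502,-.2697,.0138],-98.8)
d=grab('wrist'); cv2.imwrite('pics/w16.png',d['color'][...,::-1])
d=grab('scene'); np.savez('pics/sc16.npz',**{k:np.array(v) for k,v in d.items()}); cv2.imwrite('pics/sc16.png',cv2.resize(d['color'][170:250,90:220,::-1],None,fx=6,fy=6,interpolation=cv2.INTER_CUBIC))
E
```

```text
t: 30.65
tool_pos: [0.5032, -0.2708, 0.0192]
tool_rot: [1.317, 1.122, -1.318]
contact_force: [-0.0, -0.1, -3.6]
opening: 0.0489
shift [ 0.0049 -0.0009 -0.0009] turn 0.002 | tcp [ 0.5027 -0.2706  0.0187] yaw -98.7 tilt [ 0.006 -0.009 -1.   ] t 30.8 open 0.0485 F [ 0.5 -0.2 -4.6]
```

View pics/w16.png

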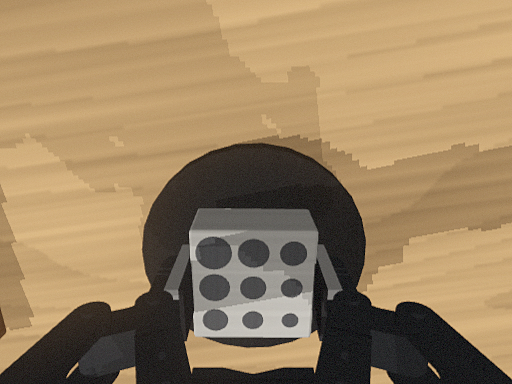

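View pics/sc16.png

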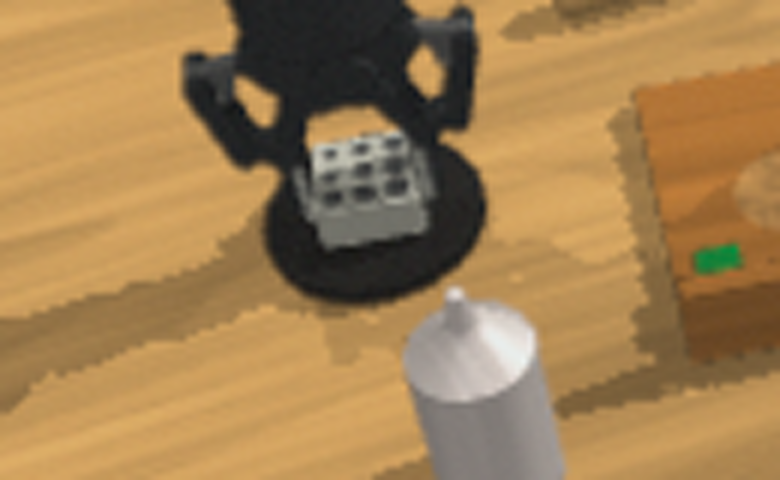

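Run:
```python
from h import *
d=grab('wrist')
for p in [(253,143.5),(253,347),(142.5,240),(366,240)]: print(p,unproj(d,p,.012).round(4))
plan([.502,-.2697,.0138],-98.8,n=0)
```

```text
(253, 143.5) [ 0.5545 -0.2793  0.012 ]
(253, 347) [ 0.4458 -0.2628  0.012 ]
(142.5, 240) [ 0.5166 -0.2202  0.012 ]
(366, 240) [ 0.5001 -0.326   0.012 ]
shift [ 0.0043 -0.0005 -0.0006] turn 0.002 | tcp [ 0.5023 -0.2704  0.0181] yaw -98.7 tilt [ 0.005 -0.008 -1.   ] t 30.95 open 0.0487 F [ 0.4  1.2 -5. ]
```

```bash
python3 -m jog '[[[0.001,-0.0013,0,0.002,1],[0.002,-0.0013,0,0.002,1],[0.003,-0.0013,0,0.002,1],[0.004,-0.0013,0,0.002,1],[0.0045,-0.0013,0,0.002,1],[0.005,-0.0013,0,0.002,1],[0.005,-0.0013,0,0.002,1]]]'
python3 - <<'E'
from h import *
plan([.501,-.2703,.0138],-98.8)
E
```

```text
t: 31.65
tool_pos: [0.501, -0.2702, 0.0138]
tool_rot: [1.318, 1.124, -1.321]
contact_force: [-3.7, 1.7, 3.7]
opening: 0.0483
shift [ 0.0001 -0.      0.0001] turn 0.0 | tcp [ 0.501  -0.2702  0.0139] yaw -98.8 tilt [ 0.004 -0.008 -1.   ] t 31.8 open 0.0488 F [-5.5  2.4  4.5]
```

```bash
python3 -m jog '[[[0,0,0,0,0.3],[0,0,0,0,-0.3],[0,0,0,0,-1],[0,0,0,0,-1],[0,0,0,0,-1],[-0.03,0,0,0,-1],[-0.07,0,0,0,-1],[-0.12,0,0,0,-1],[-0.17,0,0,0,-1],[-0.21,0,0,0,-1],[-0.21,0,0,0,-1],[-0.21,0,0,0,-1]]]'
python3 - <<'E'
from h import *
plan([.4845,.3052,.26],-98.6)
d=grab('wrist'); cv2.imwrite('pics/w17.png',cv2.resize(d['color'][100:300,130:380,::-1],None,fx=3,fy=3,interpolation=cv2.INTER_CUBIC));np.savez('pics/w17.npz',**{k:np.array(v) for k,v in d.items()})
E
```

```text
t: 33.0
tool_pos: [0.5008, -0.269, 0.2256]
tool_rot: [1.318, 1.12, -1.32]
contact_force: [-0.5, -0.5, -0.6]
opening: 0.085
shift [-0.0417 -0.1021 -0.5639] turn -0.003 | tcp [ 0.4992 -0.2679  0.2214] yaw -98.8 tilt [ 0.001 -0.005 -1.   ] t 33.15 open 0.0854 F [ 0.2  0.2 -1. ]
```

View pics/w17.png

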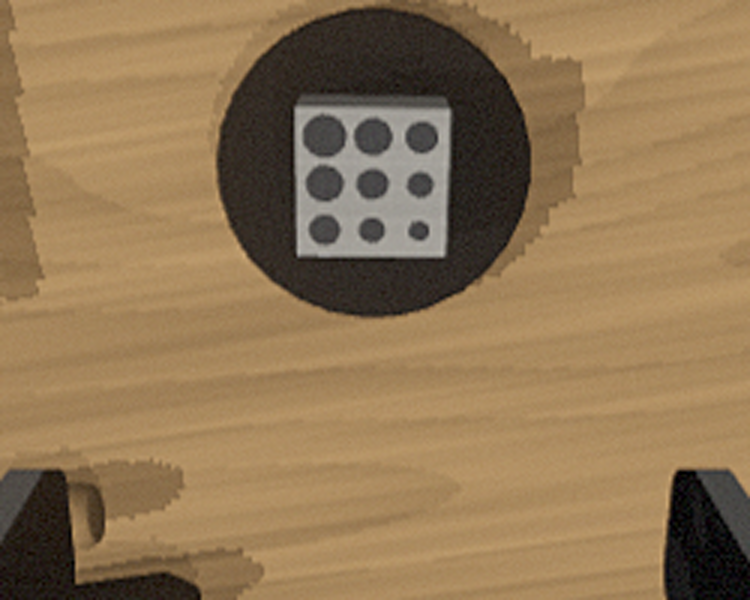

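Run:
```python
from fit import *
d=dict(np.load('pics/w17.npz')); q=lambda p: cp(130,100,3,p)
P=np.array([unproj(d,q(p),.037) for p in [(295,104),(450,105),(447,256),(297,256)]]);print('block',P.mean(0).round(4))
for z in (.012,.006):
  print('pad',z,((unproj(d,q((217,163)),z)+unproj(d,q((532,163)),z))/2).round(4),((unproj(d,q((374,7)),.012)+unproj(d,q((374,318)),z))/2).round(4))
  
print([unproj(d,q(p),.012).round(4) for p in [(217,163),(532,163),(374,7),(374,318)]])
```

```text
block [ 0.5015 -0.271   0.037 ]
pad 0.012 [ 0.5021 -0.2721  0.012 ] [ 0.4997 -0.2715  0.012 ]
pad 0.006 [ 0.5008 -0.272   0.006 ] [ 0.4985 -0.2714  0.009 ]
[array([ 0.5104, -0.2182,  0.012 ]), array([ 0.4937, -0.3261,  0.012 ]), array([ 0.5541, -0.2798,  0.012 ]), array([ 0.4453, -0.2633,  0.012 ])]
```

Block sits flat in the middle of the pad, with block (.5015,-.271) against pad (.500,-.272). Next is the jar.

```bash
python3 -m jog '[[[-0.042,-0.009,-0.049,0,-1],[-0.042,-0.018,-0.098,0,-1],[-0.042,-0.027,-0.147,0,-1],[-0.042,-0.036,-0.196,0,-1],[-0.042,-0.044,-0.245,0,-1],[-0.042,-0.053,-0.294,0,-1],[-0.042,-0.062,-0.343,0,-1],[-0.042,-0.071,-0.392,0,-1],[-0.042,-0.08,-0.441,0,-1],[-0.042,-0.089,-0.49,0,-1],[-0.042,-0.098,-0.54,0,-1],[-0.042,-0.102,-0.564,0,-1]]]'
python3 - <<'E'
from h import *
plan([.4845,.3052,.26],-98.6,n=5)
d=grab('wrist','w18.png');np.savez('pics/w18.npz',**{k:np.array(v) for k,v in d.items()})
E
```

```text
t: 34.4
tool_pos: [0.4832, 0.3079, 0.2581]
tool_rot: [1.314, 1.13, -1.324]
contact_force: [0.3, -1.2, 0.8]
opening: 0.0858
shift [-0.0013  0.0003 -0.0005] turn -0.003 | tcp [0.4842 0.3047 0.2587] yaw -98.8 tilt [-0.001 -0.007 -1.   ] t 34.65 open 0.0857 F [1.1 0.2 0.3]
```

View pics/w18.png

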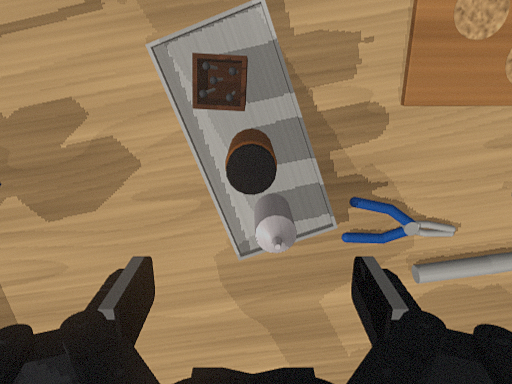

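All three still stand in the tray: pot (220,82), jar (251,168), oiler (276,240).

Run:
```python
from fit import *
d=dict(np.load('pics/w18.npz'))
m=(d['color'].astype(int).max(2)<45).astype(np.uint8)
k,l,st,cc=cv2.connectedComponentsWithStats(m)
i=l[170,251]; print(st[i],cc[i],'jar',unproj(d,cc[i],.100).round(4))
print('oil tip',unproj(d,(278,246.5),.102).round(4))
P=np.array([unproj(d,p,.089) for p in [(194,54),(248,56),(243,110),(193,106)]]);print('pot',P.round(4),P.mean(0).round(4))
for a,b in [(0,1),(3,2),(3,0),(2,1)]:
    v=P[b]-P[a]; print(np.degrees(np.arctan2(v[1],v[0])).round(1),np.linalg.norm(v).round(4))
plan([.4845,.3052,.041],-98.6,n=1)
```

```text
[ 227  144   49   50 1715] [251.91253644 168.7451895 ] jar [0.4848 0.3035 0.1   ]
oil tip [0.4045 0.2903 0.102 ]
pot [[0.5881 0.3369 0.089 ]
 [0.5796 0.2921 0.089 ]
 [0.5362 0.3035 0.089 ]
 [0.5463 0.3465 0.089 ]] [0.5626 0.3198 0.089 ]
-100.7 0.0455
-103.3 0.0442
-13.0 0.0429
-14.7 0.0449
shift [ 0.2185 -0.0005 -0.0024] turn -0.005 | tcp [0.4846 0.3041 0.2595] yaw -98.9 tilt [ 0.    -0.006 -1.   ] t 34.75 open 0.0854 F [-0.6  0.2 -0.1]
```

```bash
python3 -m jog '[[[0.045,0,-0.0015,-0.004,-1],[0.09,0,-0.0015,-0.004,-1],[0.13,0,-0.0015,-0.004,-1],[0.165,0,-0.0015,-0.004,-1],[0.19,0,-0.0015,-0.004,-1],[0.207,0,-0.0015,-0.004,-1],[0.216,0,-0.0015,-0.004,-1],[0.2185,0,-0.0015,-0.004,-1],[0.2185,0,-0.0015,-0.004,-1],[0.2185,0,-0.0015,-0.004,-1]]]'
python3 - <<'E'
from h import *
plan([.4847,.3047,.041],-98.6)
d=grab('wrist','w19.png')
E
```

```text
t: 35.75
tool_pos: [0.4859, 0.3045, 0.0425]
tool_rot: [1.317, 1.128, -1.32]
contact_force: [0.8, -0.2, 0.8]
opening: 0.0855
shift [ 0.0012 -0.0009  0.    ] turn -0.001 | tcp [0.4856 0.3046 0.0422] yaw -98.7 tilt [ 0.002 -0.005 -1.   ] t 35.9 open 0.0855 F [ 0.4 -0.3  0.4]
```

View pics/w19.png

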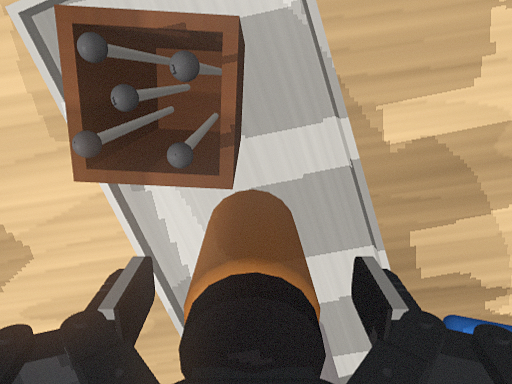

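```bash
python3 -m jog '[[[0,-0.001,0,0,0],[0,-0.001,0,0,1],[0,-0.001,0,0,1],[0,-0.001,0,0,1],[0,-0.001,0,0,1],[0,-0.001,0,0,1],[0,-0.001,0,0,1]]]' 40
python3 - <<'E'
from h import *
plan([.572,-.0757,.26],-98.6)
E
```

```text
t: 36.65
tool_pos: [0.4848, 0.3051, 0.0424]
tool_rot: [1.317, 1.129, -1.32]
contact_force: [0.2, 1.1, 2.5]
opening: 0.049
shift [-0.2156  0.1442  0.3642] turn -0.001 | tcp [0.4848 0.305  0.0424] yaw -98.7 tilt [ 0.002 -0.005 -1.   ] t 36.8 open 0.0487 F [0.2 3.1 3.2]
```

```bash
python3 -m jog '[[[-0.04,0,0,0,1],[-0.08,0,0,0,1],[-0.12,0,0,0,1],[-0.16,0,0,0,1],[-0.2,0,0,0,1],[-0.215,0.016,0.04,0,1],[-0.215,0.033,0.083,0,1],[-0.215,0.05,0.127,0,1],[-0.215,0.068,0.172,0,1],[-0.215,0.086,0.217,0,1],[-0.215,0.104,0.262,0,1],[-0.215,0.12,0.303,0,1]]]'
python3 - <<'E'
from h import *
plan([.572,-.0757,.26],-98.6,n=4)
E
```

```text
t: 38.0
tool_pos: [0.5564, -0.0141, 0.2571]
tool_rot: [1.316, 1.13, -1.323]
contact_force: [0.9, 1.2, -3.1]
opening: 0.049
shift [-0.0025  0.025   0.0601] turn -0.003 | tcp [ 0.5564 -0.0125  0.2572] yaw -98.8 tilt [-0.001 -0.004 -1.   ] t 38.2 open 0.0494 F [ 0.7  0.1 -2.5]
```

```bash
python3 -m jog '[[[0,0.017,0.04,-0.003,1],[0,0.025,0.06,-0.003,1],[0.02,0.025,0.06,-0.003,1],[0.06,0.025,0.06,-0.003,1],[0.1,0.025,0.06,-0.003,1],[0.135,0.025,0.06,-0.003,1],[0.165,0.025,0.06,-0.003,1],[0.185,0.025,0.06,-0.003,1],[0.195,0.025,0.06,-0.003,1],[0.2,0.025,0.06,-0.003,1],[0.2,0.025,0.06,-0.003,1],[0.2,0.025,0.06,-0.003,1]]]'
python3 - <<'E'
from h import *
plan([.572,-.0757,.0504],-98.6,n=4)
d=grab('wrist','w20.png')
E
```

```text
t: 39.4
tool_pos: [0.5727, -0.0764, 0.0589]
tool_rot: [1.316, 1.13, -1.32]
contact_force: [0.0, 0.0, -2.3]
opening: 0.0487
shift [ 0.0083 -0.0006 -0.0009] turn -0.0 | tcp [ 0.5725 -0.0767  0.0587] yaw -98.6 tilt [ 0.001 -0.005 -1.   ] t 39.6 open 0.0491 F [-0.   0.2 -1.3]
```

View pics/w20.png

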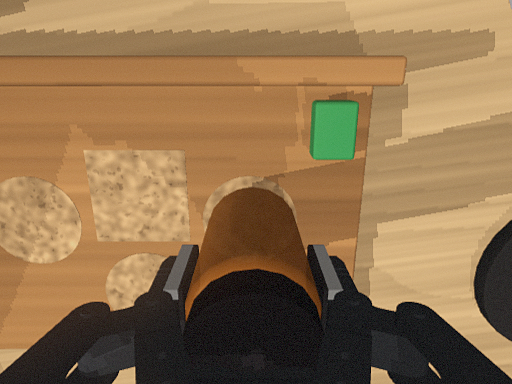

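Jar hovers over its spot: the rim of the cork shows evenly at about (250,185). Lowering.

```bash
python3 -m jog '[[[0.003,-0.0005,-0.001,0,1],[0.006,-0.0005,-0.001,0,1],[0.008,-0.0005,-0.001,0,1],[0.009,-0.0005,-0.001,0,1],[0.009,-0.0005,-0.001,0,1],[0.009,-0.0005,-0.001,0,1]]]'
python3 - <<'E'
from h import *
plan([.572,-.0757,.0504],-98.6,n=3)
E
```

```text
t: 40.25
tool_pos: [0.5719, -0.0756, 0.0505]
tool_rot: [1.316, 1.131, -1.322]
contact_force: [-3.6, 0.6, 5.4]
opening: 0.0493
shift [0.0001 0.0001 0.    ] turn -0.0 | tcp [ 0.5719 -0.0757  0.0505] yaw -98.6 tilt [-0.001 -0.004 -1.   ] t 40.4 open 0.0489 F [-3.6  0.9  5.9]
```

```bash
python3 -m jog '[[[0,0,0,0,0],[0,0,0,0,-1],[0,0,0,0,-1],[0,0,0,0,-1],[-0.02,0,0,0,-1],[-0.06,0,0,0,-1],[-0.1,0,0,0,-1],[-0.15,0,0,0,-1],[-0.2,0,0,0,-1],[-0.2,0,0,0,-1],[-0.2,0,0,0,-1],[-0.2,0,0,0,-1]]]'
python3 - <<'E'
from h import *
plan([.5626,.3205,.26],-101.8)
d=grab('wrist');np.savez('pics/w21.npz',**{k:np.array(v) for k,v in d.items()})
cv2.imwrite('pics/w21.png',cv2.resize(d['color'][80:260,60:340,::-1],None,fx=2.8,fy=2.8,interpolation=cv2.INTER_CUBIC))
m=(d['color'].astype(int).max(2)<60).astype(np.uint8); k,l,st,c=cv2.connectedComponentsWithStats(m)
for i in range(1,k):
  if 1000<st[i,4]<9000: print(st[i],c[i].round(1),unproj(d,c[i],.108).round(4))
E
```

```text
t: 41.6
tool_pos: [0.5713, -0.0746, 0.2487]
tool_rot: [1.315, 1.133, -1.323]
contact_force: [-0.3, 0.5, -1.1]
opening: 0.0852
shift [-0.0134 -0.0677 -0.3892] turn 0.055 | tcp [ 0.5711 -0.0745  0.2479] yaw -98.6 tilt [-0.005 -0.003 -1.   ] t 41.75 open 0.0853 F [0.  0.3 0.2]
[ 379  138   98   91 4114] [422.8 179.2] [ 0.545  -0.2192  0.108 ]
[ 227  146   53   54 2190] [253.1 172.9] [ 0.5723 -0.0764  0.108 ]
[ 261  304   95   26 1558] [312.1 317.8] [ 0.4165 -0.1119  0.108 ]
[ 175  368  157   16 1891] [252.9 376.5] [ 0.3514 -0.0429  0.108 ]
```

View pics/w21.png

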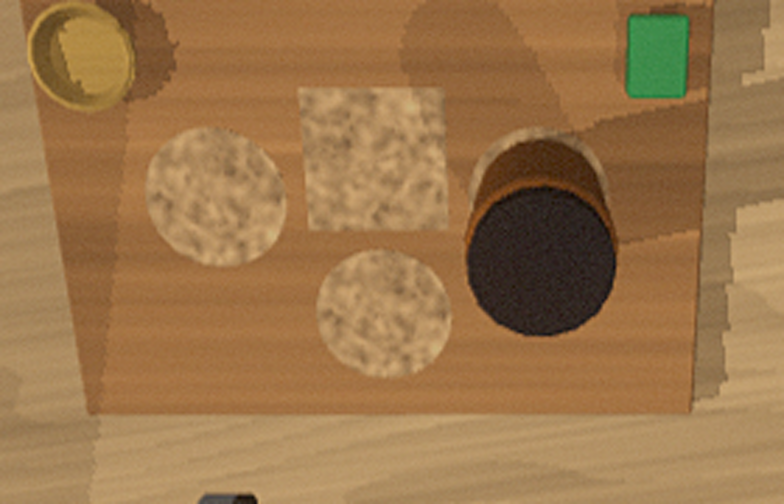

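Jar stands on its spot: lid centre at (.5723,-.0764) against the spot at (.572,-.0757). Next the bur pot.

```bash
python3 -m jog '[[[-0.013,-0.008,-0.046,0.01,-1],[-0.013,-0.017,-0.094,0.02,-1],[-0.013,-0.025,-0.143,0.03,-1],[-0.013,-0.034,-0.192,0.04,-1],[-0.013,-0.042,-0.24,0.055,-1],[-0.013,-0.05,-0.288,0.055,-1],[-0.013,-0.058,-0.335,0.055,-1],[-0.013,-0.065,-0.372,0.055,-1],[-0.013,-0.068,-0.389,0.055,-1],[-0.013,-0.068,-0.389,0.055,-1],[-0.013,-0.068,-0.389,0.055,-1]]]'
python3 - <<'E'
from h import *
plan([.5626,.3205,.0426],-101.8,n=4)
d=grab('wrist');np.savez('pics/w22.npz',**{k:np.array(v) for k,v in d.items()})
cv2.imwrite('pics/w22.png',cv2.resize(d['color'][80:260,140:380,::-1],None,fx=3,fy=3,interpolation=cv2.INTER_CUBIC))
E
```

```text
t: 42.9
tool_pos: [0.5623, 0.3196, 0.2591]
tool_rot: [1.353, 1.104, -1.365]
contact_force: [0.2, -0.2, 0.7]
opening: 0.0854
shift [ 2.173e-01  2.000e-04 -2.600e-03] turn -0.002 | tcp [0.5628 0.3189 0.2599] yaw -101.9 tilt [-0.004 -0.004 -1.   ] t 43.1 open 0.0857 F [-0.6 -0.2 -0.6]
```

View pics/w22.png

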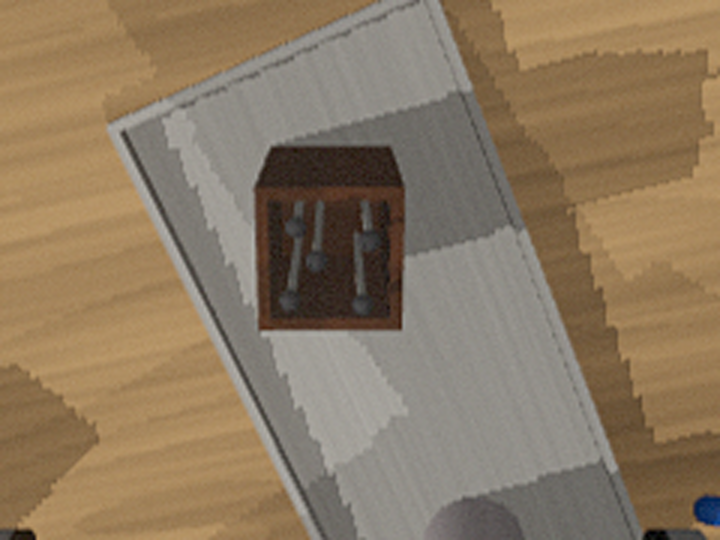

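Run:
```python
from fit import *
d=dict(np.load('pics/w22.npz'))
P=np.array([unproj(d,cp(140,80,3,p),.089) for p in [(254,186),(404,186),(402,329),(258,329)]]);print('pot',P.mean(0).round(4))
plan([.5627,.3205,.0426],-101.8,n=0)
```

```text
pot [0.5627 0.3204 0.089 ]
shift [ 0.2174  0.0003 -0.0024] turn -0.001 | tcp [0.5627 0.319  0.26  ] yaw -101.9 tilt [-0.004 -0.004 -1.   ] t 43.15 open 0.0854 F [-1.  -0.4  0.2]
```

```bash
python3 -m jog '[[[0.045,0.0005,-0.002,-0.001,-1],[0.09,0.0005,-0.002,-0.001,-1],[0.13,0.0005,-0.002,-0.001,-1],[0.165,0.0005,-0.002,-0.001,-1],[0.19,0.0005,-0.002,-0.001,-1],[0.206,0.0005,-0.002,-0.001,-1],[0.2145,0.0005,-0.002,-0.001,-1],[0.2165,0.0005,-0.002,-0.001,-1],[0.2165,0.0005,-0.002,-0.001,-1],[0.2165,0.0005,-0.002,-0.001,-1]]]'
python3 - <<'E'
from h import *
plan([.5627,.3205,.0426],-101.8)
d=grab('wrist','w23.png')
E
```

```text
t: 44.15
tool_pos: [0.564, 0.3206, 0.0454]
tool_rot: [1.357, 1.103, -1.361]
contact_force: [0.8, -0.1, 0.3]
opening: 0.0853
shift [ 0.0022 -0.0008  0.0001] turn -0.0 | tcp [0.5636 0.3205 0.0448] yaw -101.8 tilt [-0.002 -0.003 -1.   ] t 44.3 open 0.0854 F [ 0.1 -0.3  0.6]
```

View pics/w23.png

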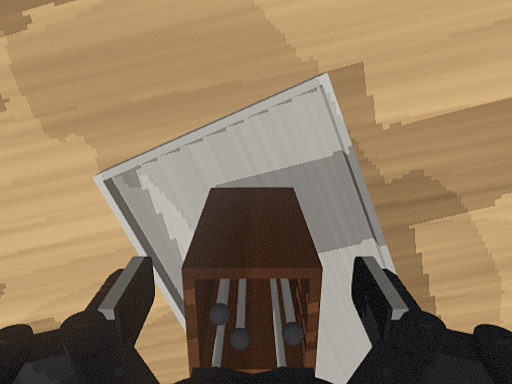

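```bash
python3 -m jog '[[[0.002,-0.001,0,0,-1],[0.002,-0.001,0,0,0],[0.002,-0.001,0,0,1],[0.002,-0.001,0,0,1],[0.002,-0.001,0,0,1],[0.002,-0.001,0,0,1],[0.002,-0.001,0,0,1],[0.002,-0.001,0,0,1]]]' 40
python3 - <<'E'
from h import *
plan([.591,.051,.26],-101.75)
E
```

```text
t: 45.15
tool_pos: [0.5624, 0.3207, 0.0426]
tool_rot: [1.356, 1.104, -1.362]
contact_force: [0.7, 0.2, 0.4]
opening: 0.0457
shift [-0.2167  0.0828  0.2588] turn -0.001 | tcp [0.5625 0.3207 0.0426] yaw -101.8 tilt [-0.002 -0.003 -1.   ] t 45.3 open 0.0458 F [ 0.7  1.3 -0.4]
```

```bash
python3 -m jog '[[[-0.04,0,0,0,1],[-0.08,0,0,0,1],[-0.12,0,0,0,1],[-0.16,0,0,0,1],[-0.2,0,0,0,1],[-0.216,0.012,0.038,0,1],[-0.216,0.026,0.081,0,1],[-0.216,0.04,0.125,0,1],[-0.216,0.054,0.17,0,1],[-0.216,0.067,0.21,0,1],[-0.216,0.078,0.242,0,1],[-0.216,0.083,0.259,0,1]]]'
python3 - <<'E'
from h import *
plan([.591,.051,.0506],-101.75,n=6)
E
```

```text
t: 46.5
tool_pos: [0.5907, 0.048, 0.2585]
tool_rot: [1.357, 1.103, -1.366]
contact_force: [1.0, -0.6, -2.1]
opening: 0.0457
shift [0.2085 0.0008 0.0004] turn 0.0 | tcp [0.5909 0.0521 0.2591] yaw -101.7 tilt [-0.003 -0.002 -1.   ] t 46.8 open 0.0457 F [-0.5  0.1 -1.8]
```

```bash
python3 -m jog '[[[0.04,0,0,0,1],[0.08,0,0,0,1],[0.115,0,0,0,1],[0.145,0,0,0,1],[0.17,0,0,0,1],[0.188,0,0,0,1],[0.196,0,0,0,1],[0.2,0,0,0,1],[0.2,0,0,0,1],[0.2,0,0,0,1]]]'
python3 - <<'E'
from h import *
plan([.591,.051,.0506],-101.75,n=4)
d=grab('wrist','w24.png')
E
```

```text
t: 47.8
tool_pos: [0.5914, 0.0519, 0.0605]
tool_rot: [1.356, 1.104, -1.359]
contact_force: [0.4, -0.2, -1.2]
opening: 0.0453
shift [0.0095 0.0001 0.0005] turn 0.0 | tcp [0.591  0.0516 0.0601] yaw -101.7 tilt [-0.001 -0.002 -1.   ] t 48.0 open 0.0457 F [ 0.1 -0.2 -2. ]
```

View pics/w24.png

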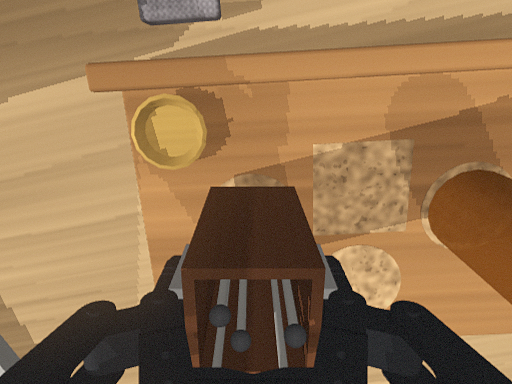

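```bash
python3 -m jog '[[[0.003,0,0.0005,0,1],[0.006,0,0.0005,0,1],[0.008,0,0.0005,0,1],[0.009,0,0.0005,0,1],[0.01,0,0.0005,0,1],[0.01,0,0.0005,0,1],[0.01,0,0.0005,0,1]]]'
python3 - <<'E'
from h import *
plan([.591,.051,.0506],-101.75,n=3)
E
```

```text
t: 48.75
tool_pos: [0.5906, 0.051, 0.0506]
tool_rot: [1.355, 1.105, -1.361]
contact_force: [-3.6, 0.5, 5.1]
opening: 0.0458
shift [-0.      0.0004 -0.0001] turn 0.0 | tcp [0.5905 0.051  0.0506] yaw -101.7 tilt [-0.002 -0.002 -1.   ] t 48.9 open 0.0457 F [-4.3  0.   5.5]
```

```bash
python3 -m jog '[[[0,0,0,0,0],[0,0,0,0,-1],[0,0,0,0,-1],[0,0,0,0,-1],[-0.02,0,0,0,-1],[-0.06,0,0,0,-1],[-0.1,0,0,0,-1],[-0.15,0,0,0,-1],[-0.2,0,0,0,-1],[-0.2,0,0,0,-1],[-0.2,0,0,0,-1],[-0.2,0,0,0,-1]]]'
python3 - <<'E'
from h import *
plan([.406,.29,.26],-98.6)
d=grab('wrist');np.savez('pics/w25.npz',**{k:np.array(v) for k,v in d.items()})
cv2.imwrite('pics/w25.png',cv2.resize(d['color'][70:270,140:400,::-1],None,fx=3,fy=3,interpolation=cv2.INTER_CUBIC))
E
```

```text
t: 50.1
tool_pos: [0.5904, 0.0515, 0.249]
tool_rot: [1.354, 1.106, -1.363]
contact_force: [0.5, -0.9, -0.2]
opening: 0.0855
shift [-0.0112 -0.2288 -0.196 ] turn -0.055 | tcp [0.5901 0.0516 0.2482] yaw -101.7 tilt [-0.006 -0.002 -1.   ] t 50.25 open 0.0857 F [0.4 1.  0.5]
```

View pics/w25.png

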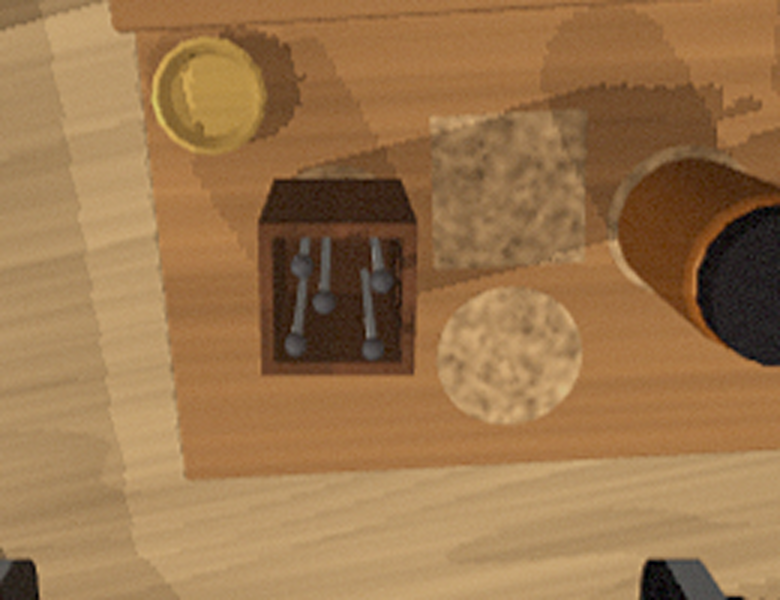

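Bur pot is upright on its spot (337,298). Going for the oiler.

```bash
python3 - <<'E'
from fit import *
d=dict(np.load('pics/w25.npz'))
P=np.array([unproj(d,cp(140,70,3,p),.097) for p in [(259,224),(415,223),(413,374),(262,374)]]);print('pot',P.mean(0).round(4)); print('spot',unproj(d,cp(140,70,3,(509,355)),.012))
E
python3 -m jog '[[[-0.011,-0.03,-0.026,-0.01,-1],[-0.011,-0.067,-0.057,-0.03,-1],[-0.011,-0.105,-0.09,-0.055,-1],[-0.011,-0.142,-0.122,-0.055,-1],[-0.011,-0.18,-0.154,-0.055,-1],[-0.011,-0.21,-0.18,-0.055,-1],[-0.011,-0.229,-0.196,-0.055,-1],[-0.011,-0.229,-0.196,-0.055,-1],[-0.011,-0.229,-0.196,-0.055,-1]]]'
python3 - <<'E'
from h import *
plan([.406,.29,.0427],-98.6)
d=grab('wrist');np.savez('pics/w26.npz',**{k:np.array(v) for k,v in d.items()})
cv2.imwrite('pics/w26.png',cv2.resize(d['color'][80:260,140:380,::-1],None,fx=3,fy=3,interpolation=cv2.INTER_CUBIC))
E
```

```text
pot [0.5909 0.0507 0.097 ]
spot [ 0.53309993 -0.0051087   0.012     ]
t: 51.2
tool_pos: [0.4057, 0.29, 0.2593]
tool_rot: [1.312, 1.137, -1.324]
contact_force: [0.2, -0.0, 0.5]
opening: 0.0855
shift [ 0.2169  0.0005 -0.0015] turn -0.001 | tcp [0.4066 0.2892 0.2596] yaw -98.7 tilt [-0.006 -0.003 -1.   ] t 51.35 open 0.0856 F [0.3 0.6 0.4]
```

View pics/w26.png

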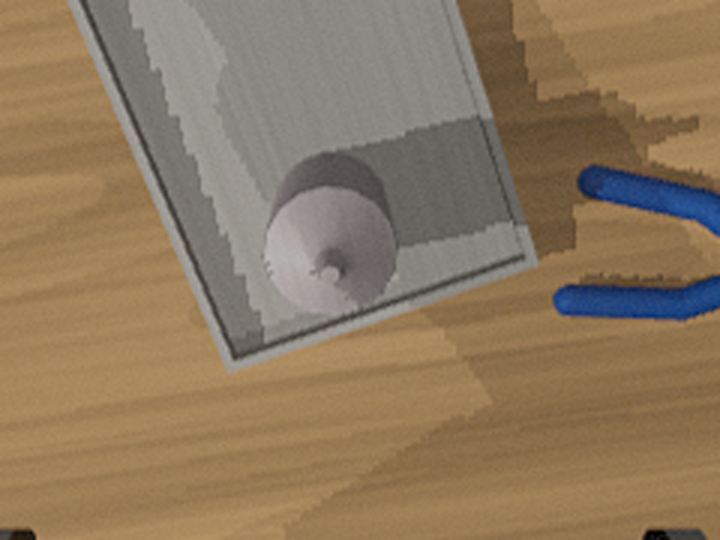

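Run:
```python
from fit import *
d=dict(np.load('pics/w26.npz'))
q=lambda p,z:unproj(d,cp(140,80,3,p),z).round(4)
print('tip',q((329,271),.102),'base of cone',q((331,250),.074), q((263,250),.074),q((398,250),.074))
```

```text
tip [0.4058 0.291  0.102 ] base of cone [0.4051 0.2907 0.074 ] [0.4085 0.3126 0.074 ] [0.4018 0.2691 0.074 ]
```

```bash
python3 -m jog '[[[0.045,-0.0005,-0.002,0,-1],[0.09,-0.0005,-0.002,0,-1],[0.13,-0.0005,-0.002,0,-1],[0.165,-0.0005,-0.002,0,-1],[0.19,-0.0005,-0.002,0,-1],[0.206,-0.0005,-0.002,0,-1],[0.2145,-0.0005,-0.002,0,-1],[0.217,-0.0005,-0.002,0,-1],[0.217,-0.0005,-0.002,0,-1],[0.217,-0.0005,-0.002,0,-1]]]'
python3 - <<'E'
from h import *
plan([.4053,.2906,.0427],-98.6)
d=grab('wrist','w27.png')
E
```

```text
t: 52.4
tool_pos: [0.4061, 0.2909, 0.044]
tool_rot: [1.317, 1.135, -1.324]
contact_force: [0.5, -0.7, 0.1]
opening: 0.0855
shift [ 0.0011 -0.0005  0.0005] turn -0.002 | tcp [0.4059 0.291  0.0438] yaw -98.7 tilt [-0.004 -0.002 -1.   ] t 52.55 open 0.0851 F [-0.8 -0.3 -0.5]
```

View pics/w27.png

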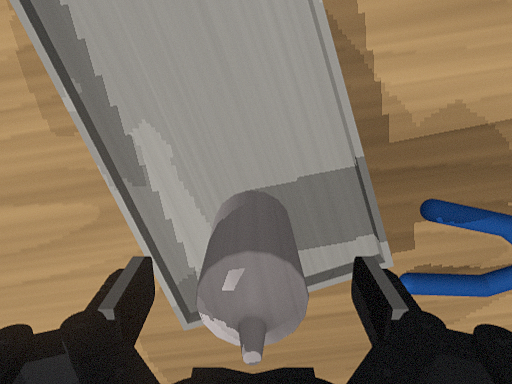

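```bash
python3 -m jog '[[[0.001,-0.0005,0.0005,0,0],[0.001,-0.0005,0.0005,0,1],[0.001,-0.0005,0.0005,0,1],[0.001,-0.0005,0.0005,0,1],[0.001,-0.0005,0.0005,0,1],[0.001,-0.0005,0.0005,0,1],[0.001,-0.0005,0.0005,0,1],[0.001,-0.0005,0.0005,0,1]]]' 40
python3 - <<'E'
from h import *
plan([.533,-.0051,.26],-98.6)
E
```

```text
t: 53.4
tool_pos: [0.4052, 0.2906, 0.0429]
tool_rot: [1.316, 1.135, -1.324]
contact_force: [-1.3, -1.1, 3.7]
opening: 0.0434
shift [-0.2171  0.1701  0.2736] turn -0.001 | tcp [0.4053 0.2906 0.0429] yaw -98.7 tilt [-0.004 -0.002 -1.   ] t 53.55 open 0.0426 F [-1.2 -0.3  4.9]
```

```bash
python3 -m jog '[[[-0.04,0,0,0,1],[-0.08,0,0,0,1],[-0.12,0,0,0,1],[-0.16,0,0,0,1],[-0.2,0,0,0,1],[-0.217,0.02,0.032,0,1],[-0.217,0.045,0.072,0,1],[-0.217,0.07,0.112,0,1],[-0.217,0.095,0.153,0,1],[-0.217,0.12,0.194,0,1],[-0.217,0.145,0.233,0,1],[-0.217,0.16,0.257,0,1]]]'
python3 - <<'E'
from h import *
plan([.533,-.0051,.26],-98.6,n=6)
E
```

```text
t: 54.75
tool_pos: [0.5258, 0.0098, 0.2583]
tool_rot: [1.317, 1.134, -1.328]
contact_force: [-0.2, 0.8, -0.8]
opening: 0.0428
shift [-0.0011  0.0107  0.0173] turn -0.001 | tcp [0.525  0.0136 0.259 ] yaw -98.6 tilt [-0.006 -0.001 -1.   ] t 55.05 open 0.0429 F [ 0.1 -0.  -1.2]
```

```bash
python3 -m jog '[[[0,0.011,0.0175,0,1],[0,0.012,0.0175,0,1],[0.04,0.012,0.0175,0,1],[0.08,0.012,0.0175,0,1],[0.115,0.012,0.0175,0,1],[0.145,0.012,0.0175,0,1],[0.17,0.012,0.0175,0,1],[0.188,0.012,0.0175,0,1],[0.196,0.012,0.0175,0,1],[0.199,0.012,0.0175,0,1],[0.199,0.012,0.0175,0,1],[0.199,0.012,0.0175,0,1]]]'
python3 - <<'E'
from h import *
plan([.533,-.0051,.0509],-98.6,n=4)
d=grab('wrist','w28.png')
E
```

```text
t: 56.25
tool_pos: [0.5341, -0.0056, 0.0614]
tool_rot: [1.316, 1.135, -1.322]
contact_force: [-0.1, 0.1, -1.4]
opening: 0.043
shift [ 0.01   -0.0008 -0.0006] turn -0.001 | tcp [ 0.5338 -0.0058  0.0609] yaw -98.6 tilt [-0.004 -0.002 -1.   ] t 56.45 open 0.0428 F [-0.4  0.2 -2.3]
```

View pics/w28.png

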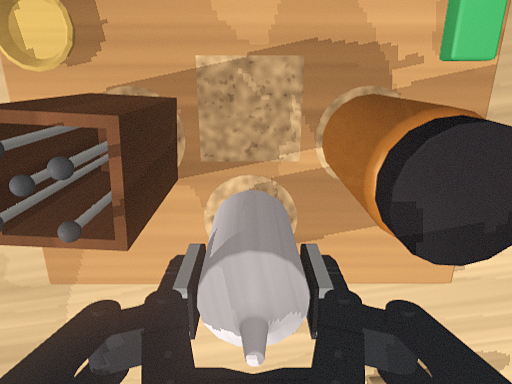

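```bash
python3 -m jog '[[[0.003,-0.001,-0.0006,0,1],[0.006,-0.001,-0.0006,0,1],[0.008,-0.001,-0.0006,0,1],[0.009,-0.001,-0.0006,0,1],[0.0103,-0.001,-0.0006,0,1],[0.0103,-0.001,-0.0006,0,1],[0.0103,-0.001,-0.0006,0,1]]]'
python3 - <<'E'
from h import *
plan([.533,-.0051,.0509],-98.6,n=3)
E
```

```text
t: 57.2
tool_pos: [0.5328, -0.0051, 0.0509]
tool_rot: [1.316, 1.136, -1.323]
contact_force: [-2.3, 0.6, 2.5]
opening: 0.0428
shift [-0.      0.0002 -0.    ] turn -0.001 | tcp [ 0.5328 -0.0051  0.0509] yaw -98.6 tilt [-0.004 -0.001 -1.   ] t 57.35 open 0.0432 F [-2.6 -0.2  5.2]
```

```bash
python3 -m jog '[[[0,0,0,0,0],[0,0,0,0,-1],[0,0,0,0,-1],[0,0,0,0,-1],[-0.02,0,0,0,-1],[-0.06,0,0,0,-1],[-0.1,0,0,0,-1],[-0.15,0,0,0,-1],[-0.2,0,0,0,-1],[-0.23,0,0,0,-1],[-0.23,0,0,0,-1],[-0.23,0,0,0,-1]]]'
python3 - <<'E'
from h import *
plan([.565,-.01,.30],-98.6,n=3)
E
python3 -m jog '[[[-0.015,0.03,0,0,-1],[-0.015,0.03,0,0,-1],[-0.015,0.03,0,0,-1],[-0.015,0.03,0,0,-1]]]'
python3 - <<'E'
from h import *
plan([.565,-.01,.30],-98.6,n=3)
for n in ['wrist','scene','side']:
    d=grab(n);np.savez(f'pics/{n}29.npz',**{k:np.array(v) for k,v in d.items()})
    cv2.imwrite(f'pics/{n}29.png',cv2.resize(d['color'][...,::-1],(800,600),interpolation=cv2.INTER_CUBIC))
E
```

```text
t: 58.55
tool_pos: [0.5341, -0.0048, 0.2814]
tool_rot: [1.317, 1.134, -1.322]
contact_force: [0.3, 0.5, -1.7]
opening: 0.0856
shift [-0.0219  0.0325  0.0005] turn -0.001 | tcp [ 0.5328 -0.0047  0.2783] yaw -98.6 tilt [-0.008 -0.001 -1.   ] t 58.7 open 0.0853 F [ 0.2 -0.4  0.2]
t: 59.1
tool_pos: [0.5618, -0.009, 0.2918]
tool_rot: [1.314, 1.141, -1.328]
contact_force: [-0.4, 0.9, -0.5]
opening: 0.0855
shift [-0.0074  0.0031  0.0005] turn -0.001 | tcp [ 0.562  -0.009   0.2927] yaw -98.6 tilt [-0.009 -0.001 -1.   ] t 59.25 open 0.0852 F [-0.3 -0.  -0.3]
```

View pics/wrist29.png

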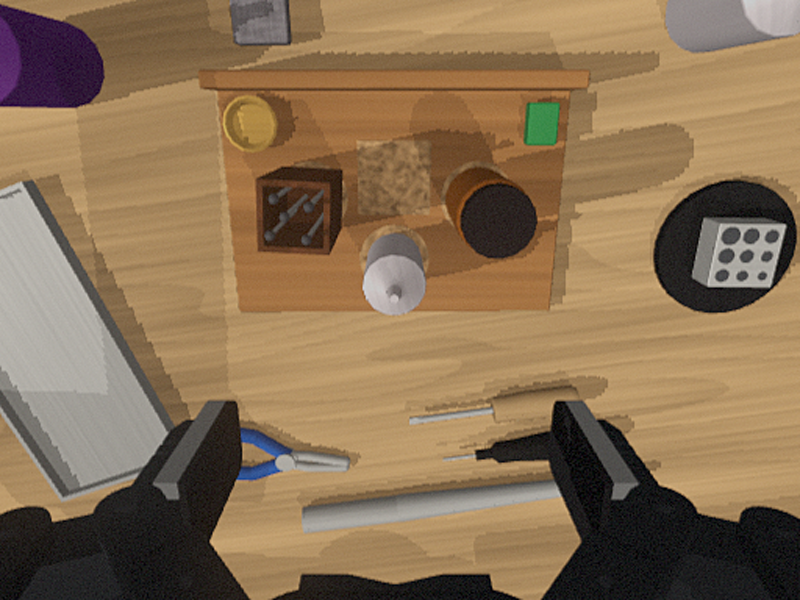

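View pics/scene29.png

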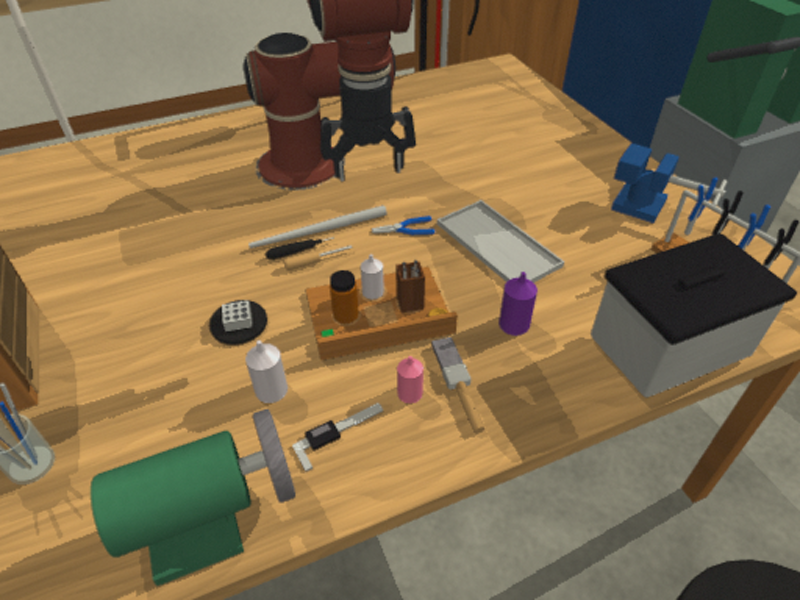

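Final views: jar, oiler and bur pot are upright on their spots (scene px 344,297 / 372,277 / 410,286). The block is on the pad (237,315) and the gripper is clear. One numeric before/after check.

Run:
```python
from fit import *
w=dict(np.load('pics/wrist29.npz')); W=lambda p:cp(0,0,1.5625,p)
m=(w['color'].astype(int).max(2)<60).astype(np.uint8);k,l,st,c=cv2.connectedComponentsWithStats(m)
i=l[140,319]; print('jar',st[i],unproj(w,c[i],.108).round(4)); print('oil tip',unproj(w,W((395,292)),.110).round(4))
for n,bs in {'scene':dict(jar=(211,173,18,34),oil=(230,162,16,28),pot=(253,166,20,34)),'side':dict(jar=(277,162,20,22),oil=(276,188,18,33),pot=(241,188,28,40))}.items():
    a=cv2.cvtColor(D[n]['color'],cv2.COLOR_RGB2GRAY).astype(np.float32); b=cv2.cvtColor(np.load(f'pics/{n}29.npz')['color'],cv2.COLOR_RGB2GRAY).astype(np.float32)
    for o,(x,y,ww,h) in bs.items():
        f=6; T=cv2.resize(a[y:y+h,x:x+ww],None,fx=f,fy=f,interpolation=cv2.INTER_CUBIC); S=cv2.resize(b[y-5:y+h+5,x-5:x+ww+5],None,fx=f,fy=f,interpolation=cv2.INTER_CUBIC)
        r=cv2.matchTemplate(S,T,cv2.TM_CCOEFF_NORMED);_,v,_,p=cv2.minMaxLoc(r);print(n,o,'shift px',round(p[0]/f-5,2),round(p[1]/f-5,2),round(v,3))
```

```text
jar [ 295  117   49   48 1796] [ 0.5721 -0.0753  0.108 ]
oil tip [ 0.5365 -0.0062  0.11  ]
scene jar shift px -0.17 -0.17 0.972
scene oil shift px 0.0 0.0 0.985
scene pot shift px 0.0 0.17 0.984
side jar shift px 0.33 0.0 0.992
side oil shift px 0.17 0.17 0.988
side pot shift px 0.0 -0.17 0.959
```

Every object is within about a third of a pixel (under 1 mm) of where it started. Handing in.

Run:
```python
from h import *
print(ctrl.finish_job()); o=ctrl.get_obs(); print(o['t'],o['tool_pos'])
```

```text
the job is handed in; nothing more can be done
None
the job is handed in; nothing more can be done
```

I moved the oiler, jar and bur pot upright into the tray. With all three standing there, I set the doming block in the middle of the rubber pad, then put the jar, bur pot and oiler back on their own spots. The job was handed in just after t = 59 s, within the 144 s limit, with the gripper open and clear of everything.

**Last checks:**
- **Return positions:** before/after image matching in the scene and side views put all three within about 0.3 px (under 1 mm) of where they started, all upright.
- **Block:** it lies flat, about 1–2 mm from the pad's centre as the wrist camera sees it. The camera estimates of the pad's centre differed by about 2 mm, so that offset is only known to that accuracy.
- **Disagreement on the oiler:** the wrist view of the spout tip reads about 3.5 mm beyond its spot's centre. It read the same before I first moved the oiler, and the other two cameras show no shift, so I take it as a bias in that view.
- **Forces:** force readings at the end of each move stayed under about 10 N.

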